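# Flip the hex key and pull up the stiff clamp screw

## Task

The big hex key is standing with its long arm in the clamp screw, which has only been run down by hand. Draw the key out, turn it over and put its short arm fully home in the same screw, then use the long arm as the lever to turn the stiff screw clockwise until it comes up solid. Leave the key standing in the screw by its short arm, and do not disturb the other things on the bench.

Things in the scene. Friction and masses are not known exactly. Their poses are not given: they have to be found in the camera images.
- hex_key: Bright steel L hex key, 14 mm across flats, 0.25 kg, the larger of two in sight. Origin: where its arms' centre lines would cross. Long arm along +x, ends at 133 mm; short arm along -z, ends at 49; both straight beyond 18 mm, joined by a bend of 18 mm radius (the bend's middle at 5, 0, -5). Flats face +y and -y, the bend's too: grip there. At the start +x points into the screw.
- short_tip (a point): Centre of the end of the key's short arm, at (0, 0, -49 mm) of hex_key, same axes. The last 1.5 mm of both ends are reduced to 12 mm across flats as a lead-in.
- long_tip (a point): Centre of the end of the key's long arm, at (133 mm, 0, 0) of hex_key, same axes. At the start it stands in the socket and the short arm sticks out above, down the slope towards the robot and to its right. With its play the key leans 4 to 8 degrees in the socket, either way up, and stays so when let go.
- socket (a point): Centre of the floor of the stiff screw's hex socket, 14.8 mm across flats, 18 mm deep along +z (the screw's axis, out of its head, 22 degrees from vertical, leaning down the slope). Turns with the screw. Flats face +y and -y: an arm of the key goes in when the other arm points along +x or a multiple of 60 degrees from it (play 4 degrees). At the start +x is where the short arm points.
- screw (a joint): Turn of the stiff screw (dark knurled head, 26 mm wide, 20 mm high), rad: 0 at the start, grows as it is turned clockwise seen from outside its head (about -z of socket), comes up solid at 1.05. Takes about 1.2 N m all the way (11 N near the end of the long arm) and stays where it is left.
- tilt_table: Fixed cast-iron tilting T-slot table, base 230 x 270 mm, origin under its centre. x away from the robot, y left. Plate 200 x 300 mm, rising to +x at 22 degrees, its centre 95 mm up. Carved block between two alike strap clamps, 100 mm left and right of centre; either may have the stiff screw and key, the other is tight. The screw heads, 60 mm off it, are the highest things on it.
- small_key: Bystander: a smaller hex key, 8 mm across flats, lying flat in front of the tilting table. Leave alone.
- craft_knife: Bystander: yellow and black craft knife, 165 mm long, lying in front of the tilting table. Leave alone.
- step_block: Bystander: steel step block, 60 x 34 x 60 mm, right of the tilting table. Leave alone.
- mallet: Bystander: round wooden carver's mallet, 84 mm wide, 217 mm tall, standing on its head left of the tilting table. Leave alone.
- gouge: Bystander: wide gouge with a dark handle, lying to the right. Leave alone.
- tool_pot: Heavy terracotta pot, 156 mm wide, with tools in it, far left. Leave alone.
- offcut: Bystander: plywood offcut, 140 x 90 x 12 mm, lying near the robot on the left. Leave alone.
Mind the look-alikes: they are no part of the job. What is shaped like the hex_key but pink is not meant.

How it is judged:
By the outcome, as a careful person would: the job done as asked, in the order asked, and still so for the second after the job is handed in, with the robot touching nothing.
It also fails if it takes over 64 s, if anything falls off the work surface, if the arm or the gripper's body presses on something with over 40 N, if the wrist force passes 120 N, or if a joint passes its speed limit or range.

## Robot

A 6-joint arm with a two-finger parallel gripper is mounted at the origin on the work surface. World frame = base frame: x ahead of the robot, y to its left, z up, the work surface at z = 0. Lengths are in m, angles in rad, forces in N, time in s.
With the tool pointing down it reaches from about 0.325 to 0.925 m from the base axis. Payload 3.1 kg.
Tool frame: the origin (TCP) lies between the finger pads; the fingertips stand 11 mm ahead of it and the grasp point (between the pads) lies 8 mm behind it; y points along the fingers, x is the direction in which the jaws open and shut, and the axes are right-handed (so a half turn about y gives the same grasp; the last joint's range is limited). The gripper opens to 85 mm and grips with 20 to 120 N. Pads are 22 mm wide; open, the fingers measure 114 mm over their backs; the gripper's body (76 mm by 85 mm) begins 54 mm behind the grasp point. The pads swing forward as they close: fully open they stand 13 mm farther back than shut.
Start: joints at [-1.257, 0.217, 1.613, -0, 1.311, -0.112], TCP at [0.258, -0.569, 0.242] pointing down, gripper open.
Joint ranges: [-2.75, 2.75], [-0.78, 2.1], [0.31, 2.55], [-1.13, 4.27], [0.13, 2.63], [-2.58, 2.58]. Speed limits (rad/s): [2.79, 2.79, 3.14, 3.14, 3.14, 3.14].

## Interface

Orientations are given as a rotation vector (axis times angle).
In Python, from plant import * gives the robot as it stands. The module is installed in compiled form; this text tells all that it offers.
- The arm moves only by the tool drive_tool, never from a script. Its argument "steps" is a list of rows, each an object with "offset": the shift along the tool's x, y, z in cm, a list of three; "delta_rot": the turn, a rotation vector about the tool's x, y, z in degrees, a list of three; "claw": the opening, from 0 (shut) to 1 (fully open). In form: [{"offset": [x, y, z], "delta_rot": [ax, ay, az], "claw": claw}, ...]. A call has 1 to 10 rows; each row shifts and turns the commanded pose from where the row before left it, along the tool's axes as they then stand; what a row does not reach is not made up. A row lasts 1/8 s, in which the tool goes at most 62.5 mm and 10.7 degrees, less where a joint would pass 70% of its speed; a pose out of reach is approached as far as the arm can. A call with a gripper value outside its range is refused whole. The fingers move at their own pace and stop on an object; "squeeze" is the grip in N (left out, the last holds). Time passes only in rows, so rows that do not move let the fingers close. It gives the time, the measured TCP pose, the force and the opening at its end, in the units of the state.
- read_state(): the state, without advancing time (a new reading comes with each control period).
- capture(name): name is "scene" or "side" or "wrist"; returns a dict with "image" (384x512x3 uint8, blue, green, red), "fx", "fy", "cx", "cy" (pixels), "eye" and "orientation" of the camera in the world. Camera axes: x right, y down, z forward; pixel columns grow to the right and rows downward; lengths in m; the calibration is good to about 2 mm. The wrist camera is an equidistant fisheye: a pixel r from the principal point sees the ray r / f radians off the axis. A picture is of the moment at which its call begins. There is no depth.
- job_done(): hands the job in, once; it reports no verdict.
The state is a dict: "t": time; "joint_positions": joint angles; "joint_velocities": joint speeds; "joint_efforts": joint torques, N m; "tool_pos": TCP position; "tool_rot": TCP orientation; "contact_force": force on the tool from outside, world axes, zero at the start; "wrist_torque": the same for the moment, N m; "opening": finger opening in m.
Only numpy, scipy, OpenCV 4.12 (cv2) and the standard library are available. Lean on these libraries where they do the work, as an engineer would, in place of code of your own. Each camera call takes 0.05 s, during which the arm holds its last target. There are 200 camera calls.

## Working session

There is one attempt and no reset: what is moved stays moved. The work goes in short steps, Python scripts to look and compute and a tool call to move; the robot and the scene stay as the last step left them, time stands still between calls to the robot, and variables do not carry over. Pictures are saved under pics/ and viewed, about 8 in all and at most 12, crops included, and the job is handed in when it is done.

Besides the shell and the picture viewer there is one more tool, called after ">>>" as a command line: name --argument value ..., lists and objects as JSON in quotes. drive_tool: Moves the arm, as the interface text tells. Its arguments: {"type":"object","properties":{"steps":{"type":"array"},"squeeze":{"type":"number"}},"required":["steps"]}

```bash
mkdir -p pics
cat > h.py <<'E'
import numpy as np, cv2
from scipy.spatial.transform import Rotation as R
from plant import *
E
python3 - <<'E'
from h import *
s=read_state();print({k:np.round(v,3).tolist() for k,v in s.items()})
import pickle
for n in("scene","side"):
    c=capture(n);pickle.dump(c,open(n+"0.pkl","wb"))
    print(n,c["fx"],c["fy"],c["cx"],c["cy"],c["eye"],c["orientation"])
    cv2.imwrite(f"pics/{n}0.png",cv2.resize(c["image"],None,fx=1.56,fy=1.56,interpolation=cv2.INTER_CUBIC))
E
```

```text
{'t': 0.0, 'joint_positions': [-1.257, 0.218, 1.615, 0.0, 1.311, -0.112], 'joint_velocities': [-0.002, -0.0, 0.0, -0.0, -0.0, 0.001], 'joint_efforts': [0.001, -39.685, -30.385, -0.0, 0.01, 0.0], 'tool_pos': [0.258, -0.568, 0.241], 'tool_rot': [-1.379, 0.891, -0.888], 'contact_force': [0.334, -0.906, -0.232], 'wrist_torque': [-0.018, 0.003, -0.037], 'opening': 0.085}
scene 439.14928154749833 439.14928154749833 253.52996626250987 189.33839938982115 [1.39470799 0.34063939 0.97782057] [-1.47392273 -1.99146389  0.92365631]
side 454.7645358939539 454.7645358939539 257.28479811836905 192.04251214583937 [ 0.40601794 -1.06505566  0.82149997] [-2.10566344  0.09016515 -0.06028002]
```

View pics/scene0.png

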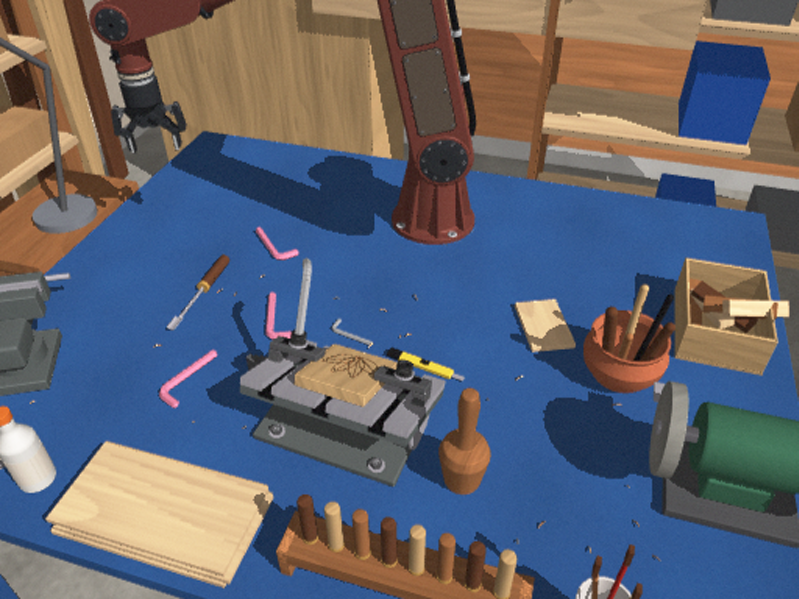

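View pics/side0.png

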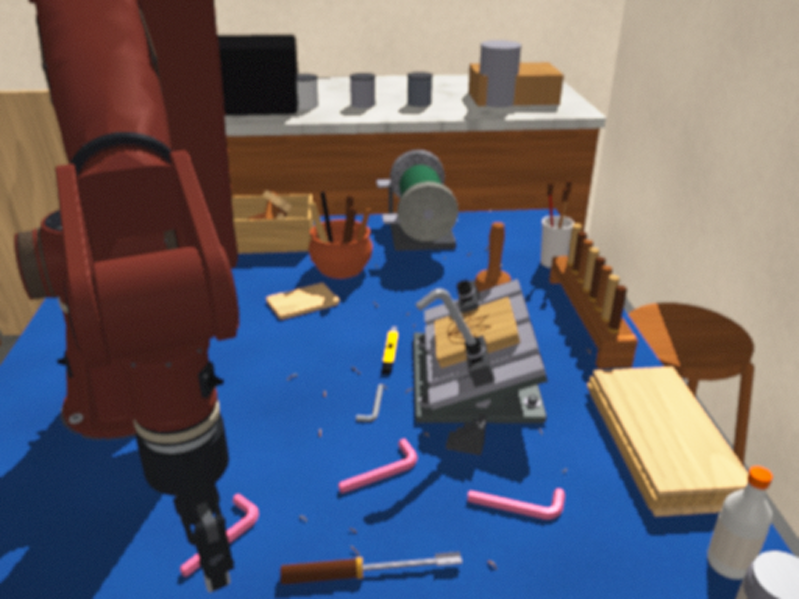

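Run:
```python
from h import *
s=read_state();print(R.from_rotvec(s["tool_rot"]).as_matrix().round(3))
```

```text
[[ 0.413 -0.001  0.911]
 [-0.911  0.002  0.413]
 [-0.002 -1.     0.   ]]
```

Run:
```python
from h import *
import pickle
a=pickle.load(open("scene0.pkl","rb"))["image"][160:280,150:290]
b=pickle.load(open("side0.pkl","rb"))["image"][175:275,260:355]
A=cv2.resize(a,None,fx=3,fy=3,interpolation=cv2.INTER_CUBIC)
B=cv2.resize(b,None,fx=4,fy=4,interpolation=cv2.INTER_CUBIC)
o=np.zeros((420,800,3),np.uint8);o[:360,:420]=A;o[:400,420:800]=B
cv2.imwrite("pics/c1.png",o)
```

```text
(no output)
```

View pics/c1.png

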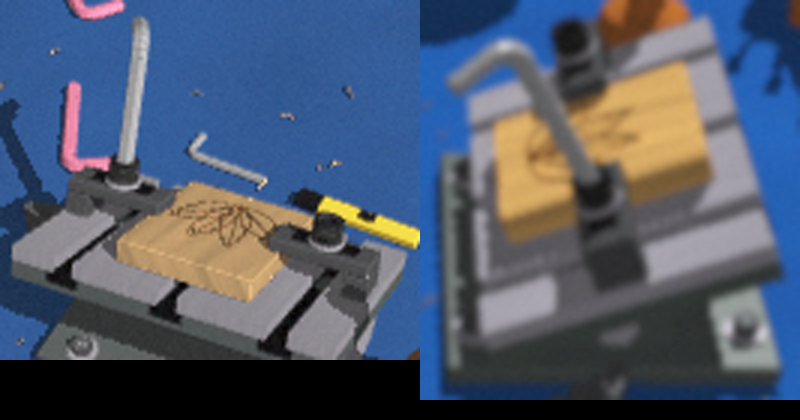

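```bash
cat >> h.py <<'E'
def ray(c,p):
    d=np.array([(p[0]-c["cx"])/c["fx"],(p[1]-c["cy"])/c["fy"],1.]);d=R.from_rotvec(c["orientation"]).apply(d);return np.array(c["eye"]),d/np.linalg.norm(d)
def fray(c,p):
    u=np.array([p[0]-c["cx"],p[1]-c["cy"]]);r=np.hypot(*u);t=r/c["fx"];u=u/max(r,1e-9)
    d=R.from_rotvec(c["orientation"]).apply([u[0]*np.sin(t),u[1]*np.sin(t),np.cos(t)]);return np.array(c["eye"]),d
def tri(rs):
    A=0;b=0
    for e,d in rs:
        P=np.eye(3)-np.outer(d,d);A=A+P;b=b+P@e
    x=np.linalg.solve(A,b);return x,[round(1e3*np.linalg.norm((np.eye(3)-np.outer(d,d))@(x-e)),1) for e,d in rs]
def proj(c,X):
    v=R.from_rotvec(c["orientation"]).inv().apply(np.asarray(X)-c["eye"]);return np.array([c["fx"]*v[...,0]/v[...,2]+c["cx"],c["fy"]*v[...,1]/v[...,2]+c["cy"]]).T
def fproj(c,X):
    v=R.from_rotvec(c["orientation"]).inv().apply(np.asarray(X)-c["eye"]);v=np.atleast_2d(v);r=np.hypot(v[:,0],v[:,1]);t=np.arctan2(r,v[:,2])
    return np.c_[c["fx"]*t*v[:,0]/r+c["cx"],c["fx"]*t*v[:,1]/r+c["cy"]]
E
python3 - <<'E'
from h import *
import pickle
a=pickle.load(open("scene0.pkl","rb"));b=pickle.load(open("side0.pkl","rb"))
P={}
for n,p,q in [("headR",(191,215),(304.5,220)),("headL",(260,233.3),(297.5,183)),("bend",(197,167.3),(283.7,186))]:
    P[n]=tri([ray(a,p),ray(b,q)]);print(n,P[n])
d=P["headL"][0]-P["headR"][0];print(np.linalg.norm(d),np.degrees(np.arctan2(-d[0],d[1])))
d=P["bend"][0]-P["headR"][0];print(d,np.linalg.norm(d))
E
```

```text
headR (array([ 0.6214054 , -0.08413949,  0.14610789]), [np.float64(2.6), np.float64(2.6)])
headL (array([0.6349477 , 0.1153881 , 0.14624096]), [np.float64(4.0), np.float64(4.0)])
bend (array([ 0.55798596, -0.08555927,  0.25778139]), [np.float64(7.8), np.float64(7.8)])
0.1999866797551924 -3.8828139951994305
[-0.06341944 -0.00141977  0.1116735 ] 0.12843290659312429
```

```bash
cat > fit.py <<'E'
from h import *
import pickle
from scipy.optimize import least_squares
a=pickle.load(open("scene0.pkl","rb"));b=pickle.load(open("side0.pkl","rb"))
yaw=np.radians(-3.9);T=R.from_euler('z',yaw)*R.from_euler('y',-22,degrees=True) # cols: slope-up, left, n
M=T.as_matrix();n=M[:,2]
def key(p):
    # frame: x=-n ; z=-s, s at azimuth p[2] from slope-up, lean p[0],p[1]
    s=M@[np.cos(p[2]),np.sin(p[2]),0]
    B=np.c_[-n,np.cross(-s,-n),-s]
    return R.from_rotvec(p[0]*M[:,0]+p[1]*M[:,1])*R.from_matrix(B)
def f(p):
    H=p[3:6];F=H-.018*n;K=key(p);O=F-K.apply([.133,0,0])
    pt=lambda v:O+K.apply(np.array(v)*1e-3)
    r=[proj(a,H)-(191,215),proj(b,H)-(304.5,220),proj(a,pt([5,0,-5]))-(196.7,169.5),proj(b,pt([5,0,-5]))-(284.2,188),proj(b,pt([0,0,-49]))-(268.7,196)]
    return np.r_[np.concatenate(r),10*p[:2]]
best=None
for z in np.radians([180,220,260]):
    q=least_squares(f,[0,0,z,.621,-.084,.148])
    if best is None or q.cost<best.cost:best=q
p=best.x
if __name__=="__main__":
    print(best.cost,best.fun.round(1));print("lean deg",np.degrees(p[:3]),"H",p[3:6])
    K=key(p);O=p[3:6]-.018*n-K.apply([.133,0,0]);print("O",O,"\n",K.as_matrix().round(3),"n",n)
    print("tip",O+K.apply([0,0,-.049]))
E
python3 fit.py
```

```text
17.095237040959 [-1.1 -1.6 -1.4 -2.  -1.4  4.4 -1.1 -0.7 -0.1  0.1 -0.  -1. ]
lean deg [-4.39306900e-02 -5.49927032e+00  2.06904289e+02] H [ 0.6190668  -0.08595394  0.15207409]
O [ 0.56453219 -0.08213409  0.25335797] 
 [[ 0.461 -0.34   0.82 ]
 [-0.032  0.917  0.398]
 [-0.887 -0.21   0.411]] n [-0.37373911  0.02547898  0.92718385]
tip [ 0.52434721 -0.10162019  0.23319714]
```

```bash
cat > plan.py <<'E'
from fit import *
import json
K=key(p);O=p[3:6]-.018*n-K.apply([.133,0,0])
def toolrot(d,x):
    d=d/np.linalg.norm(d);x=x-d*(x@d);x/=np.linalg.norm(x);return R.from_matrix(np.c_[x,d,np.cross(x,d)])
def rows(P0,R0,P1,R1,N,claw):
    rv=(R0.inv()*R1).as_rotvec();out=[];Pc,Rc=np.array(P0),R0
    print("dist mm",1e3*np.linalg.norm(np.array(P1)-P0),"rot deg",np.degrees(np.linalg.norm(rv)))
    dr=np.degrees(rv/N).round(1)
    for i in range(N):
        Pt=np.array(P0)+(np.array(P1)-P0)*(i+1)/N
        o=(Rc.inv().apply(Pt-Pc)*100).round(1)
        out.append({"offset":o.tolist(),"delta_rot":dr.tolist(),"claw":claw});Pc=Pc+Rc.apply(o/100);Rc=Rc*R.from_rotvec(np.radians(dr))
    print(json.dumps(out));print("end err mm",(1e3*(np.array(P1)-Pc)).round(1),"deg",np.degrees((Rc.inv()*R1).as_rotvec()).round(1));return Pc,Rc
def now():
    s=read_state();return np.array(s["tool_pos"]),R.from_rotvec(s["tool_rot"]),s
E
python3 - <<'E'
from plan import *
ph=np.radians(60)
u=-K.as_matrix()[:,0];s_=-K.as_matrix()[:,2];y=K.as_matrix()[:,1]
d=-np.cos(ph)*u+np.sin(ph)*s_
Rt=toolrot(d,-y);G=O-.03*u
print("d",d,"G",G)
P,Q,_=now()
P1=np.array([.66,-.02,.40])
rows(P,Q,P1,Rt,12,1)
E
```

```text
d [-0.4799209  -0.36048163 -0.79983056] G [ 0.57835067 -0.08309916  0.22674748]
dist mm 698.3971879810741 rot deg 37.74398430713118
[{"offset": [-2.8, -1.3, 4.9], "delta_rot": [-3.0, 0.6, -0.9], "claw": 1}, {"offset": [-2.8, -1.6, 4.9], "delta_rot": [-3.0, 0.6, -0.9], "claw": 1}, {"offset": [-2.8, -1.9, 4.7], "delta_rot": [-3.0, 0.6, -0.9], "claw": 1}, {"offset": [-2.9, -2.2, 4.6], "delta_rot": [-3.0, 0.6, -0.9], "claw": 1}, {"offset": [-2.8, -2.5, 4.4], "delta_rot": [-3.0, 0.6, -0.9], "claw": 1}, {"offset": [-2.9, -2.8, 4.2], "delta_rot": [-3.0, 0.6, -0.9], "claw": 1}, {"offset": [-2.9, -3.0, 4.1], "delta_rot": [-3.0, 0.6, -0.9], "claw": 1}, {"offset": [-2.8, -3.3, 3.9], "delta_rot": [-3.0, 0.6, -0.9], "claw": 1}, {"offset": [-2.8, -3.5, 3.7], "delta_rot": [-3.0, 0.6, -0.9], "claw": 1}, {"offset": [-2.9, -3.7, 3.4], "delta_rot": [-3.0, 0.6, -0.9], "claw": 1}, {"offset": [-2.8, -4.0, 3.2], "delta_rot": [-3.0, 0.6, -0.9], "claw": 1}, {"offset": [-2.7, -4.1, 3.0], "delta_rot": [-3.0, 0.6, -0.9], "claw": 1}]
end err mm [0.2 0.4 0.1] deg [0.5 0.4 0.4]
```

Candidates (scene view, 800 px): pink L keys at (277,245), (277,318) and (188,378), the small steel key at (350,332), and the standing bright steel key at (302,300). I choose the standing one: it is steel, the larger of the two, and stands in the right clamp's screw. The close crop confirms it.

>>> drive_tool --steps '[{"offset": [-2.8,-1.3,4.9],"delta_rot": [-3.0,0.6,-0.9],"claw": 1},{"offset": [-2.8,-1.6,4.9],"delta_rot": [-3.0,0.6,-0.9],"claw": 1},{"offset": [-2.8,-1.9,4.7],"delta_rot": [-3.0,0.6,-0.9],"claw": 1},{"offset": [-2.9,-2.2,4.6],"delta_rot": [-3.0,0.6,-0.9],"claw": 1},{"offset": [-2.8,-2.5,4.4],"delta_rot": [-3.0,0.6,-0.9],"claw": 1},{"offset": [-2.9,-2.8,4.2],"delta_rot": [-3.0,0.6,-0.9],"claw": 1},{"offset": [-2.9,-3.0,4.1],"delta_rot": [-3.0,0.6,-0.9],"claw": 1},{"offset": [-2.8,-3.3,3.9],"delta_rot": [-3.0,0.6,-0.9],"claw": 1},{"offset": [-2.8,-3.5,3.7],"delta_rot": [-3.0,0.6,-0.9],"claw": 1},{"offset": [-2.9,-3.7,3.4],"delta_rot": [-3.0,0.6,-0.9],"claw": 1}]'

```text
t: 1.35
tool_pos: [0.5937, -0.1099, 0.3739]
tool_rot: [-1.889, 1.161, -0.888]
contact_force: [0.8, -0.4, 0.0]
opening: 0.0853
```

>>> drive_tool --steps '[{"offset": [-2.8,-4.0,3.2],"delta_rot": [-3.0,0.6,-0.9],"claw": 1},{"offset": [-2.7,-4.1,3.0],"delta_rot": [-3.0,0.6,-0.9],"claw": 1},{"offset": [0,0,0],"delta_rot": [0,0,0],"claw": 1}]'

```text
t: 1.72
tool_pos: [0.6621, -0.0166, 0.3955]
tool_rot: [-1.995, 1.211, -0.873]
contact_force: [-0.0, -0.3, -0.2]
opening: 0.0855
```

Run:
```python
from plan import *
P,Q,s=now();print(s["t"],P,Q.as_matrix().round(3),np.round(s["joint_positions"],3))
c=capture("wrist");pickle.dump(c,open("w1.pkl","wb"));print({k:v for k,v in c.items() if k!="image"})
im=c["image"]
H=p[3:6]
for nm,X in dict(H=H,O=O,bend=O+K.apply([.005,0,-.005]),tip=O+K.apply([0,0,-.049])).items():print(nm,fproj(c,X))
cv2.imwrite("pics/w1.png",cv2.resize(im,None,fx=1.5,fy=1.5,interpolation=cv2.INTER_CUBIC))
```

```text
1.725 [ 0.66213623 -0.01655149  0.39549556] [[ 0.355 -0.487  0.798]
 [-0.911 -0.372  0.179]
 [ 0.21  -0.791 -0.575]] [ 0.028  0.578  0.969 -0.431  2.113  1.17 ]
{'fx': 297.3186396354542, 'fy': 297.3186396354542, 'cx': 259.1966393678205, 'cy': 187.03576493346603, 'eye': array([0.7868735 , 0.04529215, 0.45450021]), 'orientation': array([ 1.76697022, -1.35241325, -0.4371822 ])}
H [[256.11468949  82.85662419]]
O [[254.39875656 174.23787193]]
bend [[254.44253965 170.99743378]]
tip [[254.40265906 183.8318845 ]]
```

View pics/w1.png

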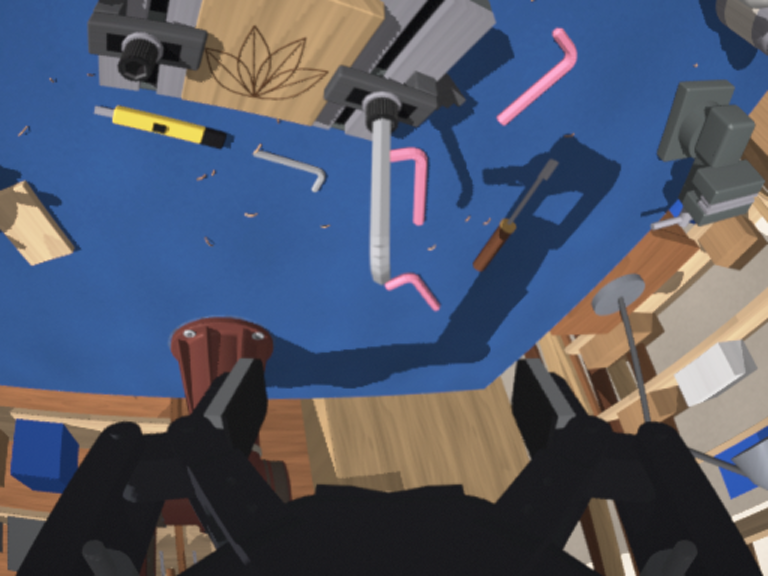

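Run:
```python
from h import *
import pickle
z=lambda f,x0,x1,y0,y1,k:cv2.resize(pickle.load(open(f,"rb"))["image"][y0:y1,x0:x1],None,fx=k,fy=k,interpolation=cv2.INTER_CUBIC)
A=z("w1.pkl",220,290,50,198,4);B=z("scene0.pkl",168,228,160,234,4);C=z("side0.pkl",260,320,178,240,4)
o=np.zeros((600,800,3),np.uint8)
for im,x in((A,0),(B,290),(C,540)):o[:im.shape[0],x:x+im.shape[1]]=im
cv2.imwrite("pics/c2.png",o)
```

```text
(no output)
```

View pics/c2.png

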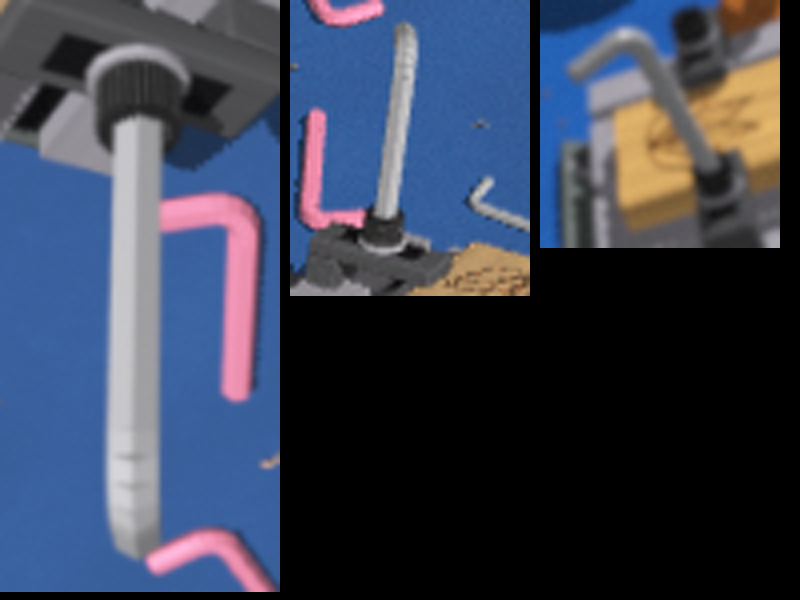

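```bash
python3 - <<'E'
s=open("fit.py").read()
s=s.replace('''proj(a,H)-(191,215),proj(b,H)-(304.5,220)''','''proj(a,H)-(191.7,213.3),proj(b,H)-(305,221),fproj(w,H)[0]-(254.5,82.5),fproj(w,pt([5,0,-5]))[0]-(253.3,172.5),fproj(w,pt([60,0,0]))[0,:1]-253.9''').replace("(284.2,188)","(283,188.5)").replace('a=pickle','w=pickle.load(open("w1.pkl","rb"));a=pickle',1)
open("fit.py","w").write(s)
E
python3 fit.py
python3 - <<'E'
from plan import *
ph=np.radians(60)
u=-K.as_matrix()[:,0];s_=-K.as_matrix()[:,2];y=K.as_matrix()[:,1]
d=-np.cos(ph)*u+np.sin(ph)*s_
Rt=toolrot(d,-y);G=O-.032*u
P,Q,_=now();print("d",d,"G",G)
A=G+.006*d-.08*d
P,Q=rows(P,Q,A,Rt,3,1)
rows(P,Q,G+.006*d,Rt,3,1)
E
```

```text
20.5248911309147 [-1.3 -0.1 -2.3 -3.4  0.5  0.8  0.2 -0.7 -0.1 -1.   4.1 -0.7 -1.  -0.4
  0.7  0.1 -1.1]
lean deg [  0.31995648  -6.15312212 209.90760213] H [ 0.61827599 -0.08467613  0.15231229]
O [ 0.56234571 -0.08160618  0.25288583] 
 [[ 0.471 -0.382  0.795]
 [-0.027  0.895  0.445]
 [-0.882 -0.231  0.412]] n [-0.37373911  0.02547898  0.92718385]
tip [ 0.52337975 -0.10342486  0.23272152]
d [-0.45312906 -0.39888829 -0.79722154] G [ 0.57742122 -0.08245516  0.22467221]
dist mm 128.44175222249456 rot deg 2.652310857745783
[{"offset": [-0.3, 4.2, 0.6], "delta_rot": [0.5, -0.3, -0.7], "claw": 1}, {"offset": [-0.4, 4.2, 0.6], "delta_rot": [0.5, -0.3, -0.7], "claw": 1}, {"offset": [-0.5, 4.3, 0.6], "delta_rot": [0.5, -0.3, -0.7], "claw": 1}]
end err mm [ 0.2 -0.   0.4] deg [-0.   0.   0.1]
dist mm 79.62178545202762 rot deg 0.08117046124851669
[{"offset": [0.0, 2.7, -0.0], "delta_rot": [-0.0, 0.0, 0.0], "claw": 1}, {"offset": [0.0, 2.6, -0.0], "delta_rot": [-0.0, 0.0, 0.0], "claw": 1}, {"offset": [0.0, 2.7, -0.0], "delta_rot": [-0.0, 0.0, 0.0], "claw": 1}]
end err mm [0.1 0.  0.4] deg [-0.   0.   0.1]
```

>>> drive_tool --steps '[{"offset": [-0.3,4.2,0.6],"delta_rot": [0.5,-0.3,-0.7],"claw": 1},{"offset": [-0.4,4.2,0.6],"delta_rot": [0.5,-0.3,-0.7],"claw": 1},{"offset": [-0.5,4.3,0.6],"delta_rot": [0.5,-0.3,-0.7],"claw": 1},{"offset": [0,2.7,0],"delta_rot": [0,0,0],"claw": 1},{"offset": [0,2.6,0],"delta_rot": [0,0,0],"claw": 1},{"offset": [0,2.7,0],"delta_rot": [0,0,0],"claw": 1},{"offset": [0,0,0],"delta_rot": [0,0,0],"claw": 0.4}]' --squeeze 30

```text
t: 2.65
tool_pos: [0.5711, -0.0883, 0.2213]
tool_rot: [-2.001, 1.161, -0.892]
contact_force: [0.7, -0.7, 0.5]
opening: 0.0695
```

Run:
```python
from plan import *
P,Q,s=now();print(s["t"],P,s["contact_force"],s["opening"],np.round(s["joint_positions"],3))
u=-K.as_matrix()[:,0];d=Q.as_matrix()[:,1];print("tcp err", (P-(O-.032*u))@np.c_[Q.as_matrix()],Q.as_matrix().round(3))
c=capture("wrist");pickle.dump(c,open("w2.pkl","wb"))
cv2.imwrite("pics/w2.png",cv2.resize(c["image"][30:384,100:420],None,fx=1.6,fy=1.6,interpolation=cv2.INTER_CUBIC))
```

```text
2.65 [ 0.57110821 -0.0882772   0.22125394] [ 0.70750206 -0.66778613  0.46589143] 0.06952787631473642 [-0.06   0.452  1.467 -0.441  1.703  1.237]
tcp err [ 0.0020529   0.00790523 -0.00432755] [[ 0.377 -0.455  0.807]
 [-0.897 -0.397  0.195]
 [ 0.231 -0.798 -0.557]]
```

View pics/w2.png

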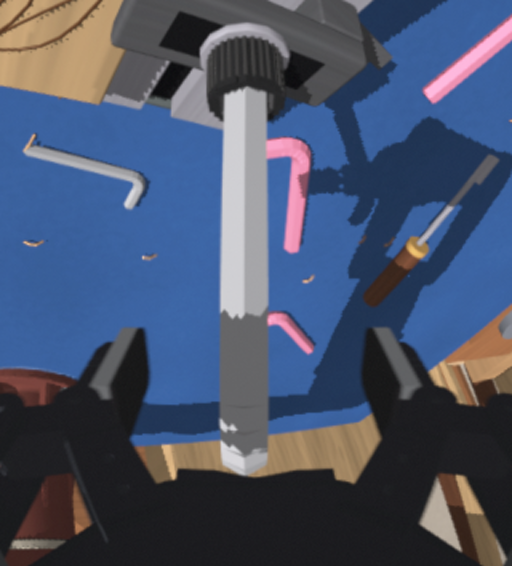

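>>> drive_tool --steps '[{"offset": [-0.25,0,0.2],"delta_rot": [0,0,0],"claw": 0.3},{"offset": [0,0,0],"delta_rot": [0,0,0],"claw": 0},{"offset": [0,0,0],"delta_rot": [0,0,0],"claw": 0},{"offset": [0,0,0],"delta_rot": [0,0,0],"claw": 0},{"offset": [0,0,0],"delta_rot": [0,0,0],"claw": 0}]' --squeeze 50

```text
t: 3.32
tool_pos: [0.5749, -0.0835, 0.2215]
tool_rot: [-1.999, 1.155, -0.894]
contact_force: [-0.8, 2.9, 4.2]
opening: 0.0129
```

Run:
```python
from plan import *
P,Q,s=now();print(s["contact_force"],s["wrist_torque"])
u=-K.as_matrix()[:,0];print(Q.inv().apply(u),Q.inv().apply(n), Q.as_matrix().round(3))
c=capture("wrist");pickle.dump(c,open("w3.pkl","wb"))
```

```text
[-0.75248602  2.87164236  4.20515896] [ 0.48624905  0.09256906 -0.11481257]
[ 0.00318791 -0.50377767 -0.86382747] [ 0.05158586 -0.5835357  -0.8104474 ] [[ 0.379 -0.45   0.809]
 [-0.896 -0.398  0.198]
 [ 0.233 -0.8   -0.553]]
```

>>> drive_tool --steps '[{"offset": [0,-0.3,-0.5],"delta_rot": [0,0,0],"claw": 0},{"offset": [0,-0.4,-0.6],"delta_rot": [0,0,0],"claw": 0},{"offset": [0,-0.4,-0.6],"delta_rot": [0,0,0],"claw": 0},{"offset": [0,-0.5,-0.8],"delta_rot": [0,0,0],"claw": 0}]' --squeeze 80

```text
t: 3.88
tool_pos: [0.5602, -0.0831, 0.2479]
tool_rot: [-2.003, 1.158, -0.892]
contact_force: [0.5, -0.2, -2.8]
opening: 0.0126
```

>>> drive_tool --steps '[{"offset": [0,-1.0,-1.8],"delta_rot": [0,0,0],"claw": 0},{"offset": [0,-1.0,-1.8],"delta_rot": [0,0,0],"claw": 0},{"offset": [0,-1.0,-1.8],"delta_rot": [0,0,0],"claw": 0},{"offset": [0,0,0],"delta_rot": [0,0,0],"claw": 0}]'

```text
t: 4.38
tool_pos: [0.5318, -0.0814, 0.3043]
tool_rot: [-1.997, 1.152, -0.899]
contact_force: [0.7, -0.1, -2.9]
opening: 0.0122
```

Run:
```python
from plan import *
P,Q,s=now();print(P,s["contact_force"],s["wrist_torque"],s["joint_positions"])
c=capture("wrist");pickle.dump(c,open("w4.pkl","wb"))
b=capture("side");pickle.dump(b,open("side4.pkl","wb"))
A=cv2.resize(c["image"][20:350,150:360],None,fx=1.8,fy=1.8,interpolation=cv2.INTER_CUBIC)
B=cv2.resize(b["image"][80:270,230:360],None,fx=3,fy=3,interpolation=cv2.INTER_CUBIC)
o=np.zeros((600,800,3),np.uint8);o[:A.shape[0],:A.shape[1]]=A;o[:B.shape[0],400:400+B.shape[1]]=B
cv2.imwrite("pics/c4.png",o)
```

```text
[ 0.53184051 -0.0813758   0.30430502] [ 0.65846605 -0.08267603 -2.85457815] [ 0.34266912 -0.42517488  0.03640598] [-0.0519144   0.29481392  1.51147268 -0.44733923  1.79896057  1.19596596]
```

View pics/c4.png

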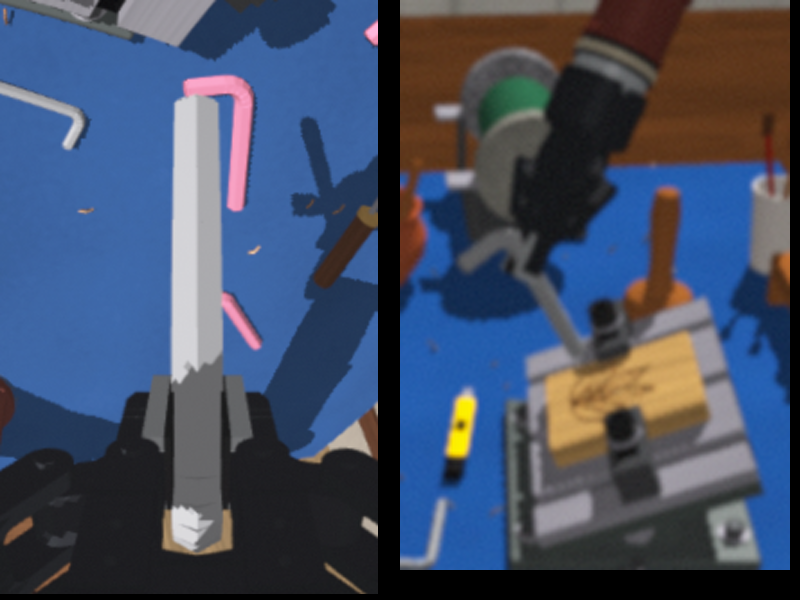

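```bash
cat > grip.py <<'E'
from plan import *
w=pickle.load(open("w4.pkl","rb"));b4=pickle.load(open("side4.pkl","rb"))
P4=np.array([0.53184,-0.08138,0.30431]);Q4=R.from_rotvec([-1.997,1.152,-.899])
B0=R.from_matrix(np.array([[0,-1,0],[np.cos(1.047),0,-np.sin(1.047)],[np.sin(1.047),0,np.cos(1.047)]])) # key->tool, phi=60
def kp(q): # key in tool: angle about tool x, origin
    Kt=R.from_euler('x',q[0])*B0
    return Kt,np.array([q[3],q[1],q[2]])
def g(q):
    Kt,o=kp(q);W=lambda v:P4+Q4.apply(o+Kt.apply(np.array(v)*1e-3))
    return np.r_[2*(fproj(w,W([133,0,0]))[0]-(259.4,78.3)),(fproj(w,W([50,0,0]))[0,0]-(150+196/1.8)),proj(b4,W([133,0,0]))-(290,197.3),proj(b4,W([0,0,-49]))-(251.7,169.3),proj(b4,W([5,0,-5]))-(267.7,158.5),q[3]*500]
r=least_squares(g,[0,-.02,-.025,0]);q4=r.x;Kt,ot=kp(q4)
if __name__=="__main__":
    print("res",r.fun.round(1),"ang",np.degrees(q4[0]),"org mm",ot*1e3);print("grip at key",Kt.inv().apply([0,-.008,0]-ot)*1e3)
    print(Kt.as_matrix().round(3))
    # prediction from fit
    P3=np.array([.5749,-.0835,.2215]);Q3=R.from_rotvec([-1.999,1.155,-.894]);print("pred org",Q3.inv().apply(O-P3)*1e3,(Q3.inv()*K).as_matrix().round(3))
E
python3 grip.py
```

```text
res [-0.2 -0.3  0.6 -0.5  0.6 -0.5 -1.8 -1.6  0.2  0.3] ang -2.1875969570376768 org mm [  0.52266242 -19.61923163 -24.91219594]
grip at key [27.27220798  0.52266242  3.44248773]
[[ 0.    -1.     0.   ]
 [ 0.533  0.    -0.846]
 [ 0.846  0.     0.533]]
pred org [  0.85683215 -20.20545657 -27.15276086] [[-0.003 -1.    -0.002]
 [ 0.504  0.    -0.864]
 [ 0.864 -0.004  0.504]]
```

```bash
cat >> grip.py <<'E'
Kt,ot=kp([np.radians(-1.5),-.0199,-.0257,.0006])
def target(H,az,h): # TCP pose with key upright on short arm, tip h above head top
    X=M@[np.cos(az),np.sin(az),0];Kw=R.from_matrix(np.c_[X,np.cross(n,X),n]);Rt=Kw*Kt.inv()
    return H+n*(.049+h)-Rt.apply(ot),Rt
E
python3 - <<'E'
from grip import *
P,Q,s=now()
Pt,Rt=target(p[3:6],np.radians(29.9),.03);print(Pt,Rt.as_matrix().round(3))
Pm=np.array([Pt[0]-.03,Pt[1],Pt[2]+.05])
rows(P,Q,Pm,Rt,11,0)
E
```

```text
[ 0.61683599 -0.06791245  0.23266501] [[ 0.402  0.755  0.517]
 [-0.896  0.21   0.391]
 [ 0.187 -0.621  0.761]]
dist mm 59.96416996082352 rot deg 85.7674701323637
[{"offset": [0.0, -0.1, 0.5], "delta_rot": [7.8, -0.1, 0.3], "claw": 0}, {"offset": [0.1, -0.1, 0.6], "delta_rot": [7.8, -0.1, 0.3], "claw": 0}, {"offset": [0.0, 0.0, 0.5], "delta_rot": [7.8, -0.1, 0.3], "claw": 0}, {"offset": [0.1, 0.1, 0.5], "delta_rot": [7.8, -0.1, 0.3], "claw": 0}, {"offset": [0.0, 0.2, 0.6], "delta_rot": [7.8, -0.1, 0.3], "claw": 0}, {"offset": [0.1, 0.2, 0.5], "delta_rot": [7.8, -0.1, 0.3], "claw": 0}, {"offset": [0.0, 0.3, 0.4], "delta_rot": [7.8, -0.1, 0.3], "claw": 0}, {"offset": [0.1, 0.3, 0.5], "delta_rot": [7.8, -0.1, 0.3], "claw": 0}, {"offset": [0.0, 0.4, 0.3], "delta_rot": [7.8, -0.1, 0.3], "claw": 0}, {"offset": [0.1, 0.5, 0.3], "delta_rot": [7.8, -0.1, 0.3], "claw": 0}, {"offset": [0.0, 0.5, 0.3], "delta_rot": [7.8, -0.1, 0.3], "claw": 0}]
end err mm [-0.4 -0.5  0.2] deg [-0.1  0.  -0.2]
```

>>> drive_tool --steps '[{"offset": [0.0,-0.1,0.5],"delta_rot": [7.8,-0.1,0.3],"claw": 0},{"offset": [0.1,-0.1,0.6],"delta_rot": [7.8,-0.1,0.3],"claw": 0},{"offset": [0.0,0.0,0.5],"delta_rot": [7.8,-0.1,0.3],"claw": 0},{"offset": [0.1,0.1,0.5],"delta_rot": [7.8,-0.1,0.3],"claw": 0},{"offset": [0.0,0.2,0.6],"delta_rot": [7.8,-0.1,0.3],"claw": 0},{"offset": [0.1,0.2,0.5],"delta_rot": [7.8,-0.1,0.3],"claw": 0},{"offset": [0.0,0.3,0.4],"delta_rot": [7.8,-0.1,0.3],"claw": 0},{"offset": [0.1,0.3,0.5],"delta_rot": [7.8,-0.1,0.3],"claw": 0}]'

```text
t: 5.48
tool_pos: [0.571, -0.0715, 0.2861]
tool_rot: [-1.069, 0.478, -1.138]
contact_force: [-0.7, 0.8, -2.6]
opening: 0.0124
```

>>> drive_tool --steps '[{"offset": [0.0,0.4,0.3],"delta_rot": [7.8,-0.1,0.3],"claw": 0},{"offset": [0.1,0.5,0.3],"delta_rot": [7.8,-0.1,0.3],"claw": 0},{"offset": [0.0,0.5,0.3],"delta_rot": [7.8,-0.1,0.3],"claw": 0},{"offset": [0,0,0],"delta_rot": [0,0,0],"claw": 0}]'

```text
t: 5.98
tool_pos: [0.5844, -0.0674, 0.277]
tool_rot: [-0.714, 0.244, -1.157]
contact_force: [-0.5, 0.3, -3.1]
opening: 0.0125
```

Run:
```python
from grip import *
P,Q,s=now();print(s["t"],P,np.round(s["joint_positions"],3),np.round(s["contact_force"],1))
Pt,Rt=target(p[3:6],np.radians(29.9),.012);print("rot err",np.degrees((Q.inv()*Rt).as_rotvec()))
rows(P,Q,Pt,Rt,3,0)
```

```text
5.975 [ 0.58444756 -0.06737976  0.2770177 ] [-0.524 -0.241  2.213  0.991  0.733 -0.085] [-0.5  0.3 -3.1]
rot err [ 0.41927487 -0.26880023 -0.45316984]
dist mm 72.50619335996396 rot deg 0.6733556888097305
[{"offset": [0.2, 2.2, -0.9], "delta_rot": [0.1, -0.1, -0.2], "claw": 0}, {"offset": [0.2, 2.3, -0.8], "delta_rot": [0.1, -0.1, -0.2], "claw": 0}, {"offset": [0.2, 2.2, -0.9], "delta_rot": [0.1, -0.1, -0.2], "claw": 0}]
end err mm [-0.   0.3 -0.5] deg [0.1 0.  0.1]
```

>>> drive_tool --steps '[{"offset": [0.2,2.2,-0.9],"delta_rot": [0.1,-0.1,-0.2],"claw": 0},{"offset": [0.2,2.3,-0.8],"delta_rot": [0.1,-0.1,-0.2],"claw": 0},{"offset": [0.2,2.2,-0.9],"delta_rot": [0.1,-0.1,-0.2],"claw": 0},{"offset": [0,0,0],"delta_rot": [0,0,0],"claw": 0}]'

```text
t: 6.48
tool_pos: [0.6266, -0.0677, 0.2196]
tool_rot: [-0.715, 0.227, -1.163]
contact_force: [-0.2, -0.2, -2.4]
opening: 0.0124
```

Run:
```python
from grip import *
P,Q,s=now();print(s["t"],P,np.round(s["contact_force"],1))
I={k:capture(k) for k in("wrist","side","scene")};pickle.dump((P,Q.as_rotvec(),I),open("m5.pkl","wb"))
o=np.zeros((600,800,3),np.uint8)
H=p[3:6];W=lambda v:P+Q.apply(ot+Kt.apply(np.array(v)*1e-3))
for k,x,hw in(("wrist",0,45),("side",268,26),("scene",536,26)):
    f=fproj if k=="wrist" else proj
    for nm,X in(("H",H),("tip",W([0,0,-49])),("bend",W([5,0,-5])),("long",W([133,0,0]))):print(k,nm,np.ravel(f(I[k],X)).round(1))
    u,v=np.ravel(f(I[k],(H+W([0,0,-49]))/2)).round().astype(int)
    y0=max(v-2*hw,0);x0=u-hw;print("crop",x0,y0,264/(2*hw))
    a=I[k]["image"][y0:y0+4*hw,x0:x0+2*hw];a=cv2.resize(a,None,fx=264/(2*hw),fy=264/(2*hw),interpolation=cv2.INTER_CUBIC)[:600];o[:a.shape[0],x:x+a.shape[1]]=a
cv2.imwrite("pics/c5.png",o)
```

```text
6.475 [ 0.62655969 -0.06773868  0.21961632] [-0.2 -0.2 -2.4]
wrist H [256.9 304.2]
wrist tip [259.4 301.4]
wrist bend [259.5 303.8]
wrist long [259.5  77. ]
crop 213 213 2.933333333333333
side H [302.7 217.6]
side tip [302.5 212.8]
side bend [298.5 198.5]
side long [334.9 170.7]
crop 277 163 5.076923076923077
scene H [190.4 213.2]
scene tip [190.3 209. ]
scene bend [191.8 194.6]
scene long [194.5 212.2]
crop 164 159 5.076923076923077
```

View pics/c5.png

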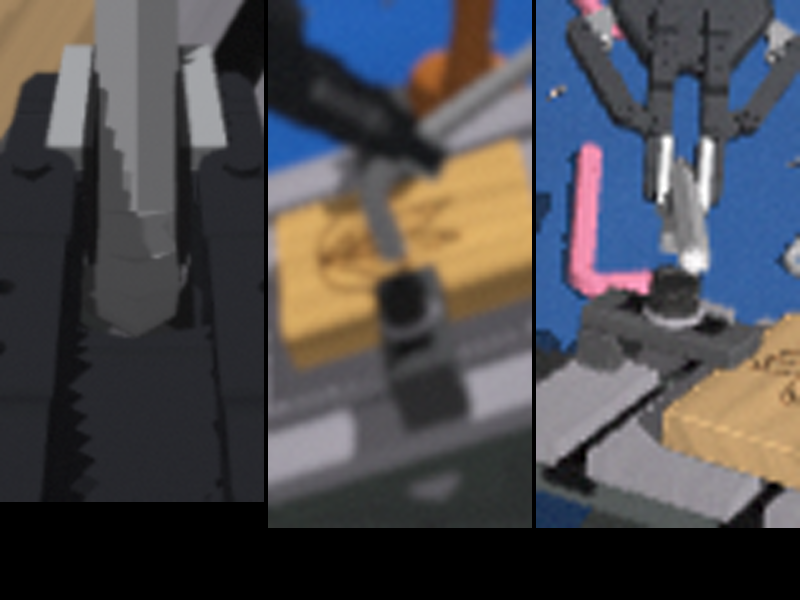

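Run:
```python
from grip import *
P3=np.array([.5749,-.0835,.2215]);Q3=R.from_rotvec([-1.999,1.155,-.894])
P5,q5,I=pickle.load(open("m5.pkl","rb"));Q5=R.from_rotvec(q5)
print("H fit",p[3:6])
for q in ([q4[0],*ot[1:],ot[0]],[0,-.0202,-.0272,.0009],q4,[np.radians(-1.5),*ot[1:],ot[0]]):
    k,o=kp(q);F=P3+Q3.apply(o+k.apply([.133,0,0]));Hn=F+.018*n
    t=P5+Q5.apply(o+k.apply([0,0,-.049]))
    e=M.T@(t-Hn)*1e3
    print(np.degrees(q[0]).round(1),"H",Hn.round(4),"tip",t.round(4),"tip-H up,left,n mm",e.round(1),"key z lean in up,left",np.degrees(M.T@(Q5*k).apply([0,0,1]))[:2].round(1), "side H",proj(I["side"],Hn).round(1),"scene",proj(I["scene"],Hn).round(1))
w1=pickle.load(open("w1.pkl","rb"));print(fproj(w1,Hn))
```

```text
H fit [ 0.61827599 -0.08467613  0.15231229]
-2.2 H [ 0.6157 -0.0867  0.1495] tip [ 0.6165 -0.0843  0.1669] tip-H up,left,n mm [ 7.1  2.4 16. ] key z lean in up,left [0.4 0.5] side H [301.8 219. ] scene [190.2 213.2]
0.0 H [ 0.6188 -0.0849  0.1527] tip [ 0.6172 -0.0844  0.1667] tip-H up,left,n mm [ 3.6  0.4 13.6] key z lean in up,left [-1.5 -0.5] side H [303.  217.5] scene [190.2 213.3]
-2.2 H [ 0.6162 -0.0865  0.1488] tip [ 0.6171 -0.0838  0.1674] tip-H up,left,n mm [ 7.6  2.8 16.9] key z lean in up,left [0.4 0.5] side H [302.  219.2] scene [190.2 213.5]
-1.5 H [ 0.617  -0.086   0.1501] tip [ 0.617  -0.084   0.1671] tip-H up,left,n mm [ 6.2  1.9 15.8] key z lean in up,left [-0.2  0.2] side H [302.3 218.6] scene [190.2 213.4]
[[255.21218835  83.35518077]]
```

Run:
```python
from grip import *
P,Q,s=now();Pt,Rt=target(p[3:6],np.radians(29.9),.012)
print(P,Pt,np.degrees((Q.inv()*Rt).as_rotvec()),s["joint_velocities"],s["contact_force"])
e=M.T@(P+Q.apply(ot+Kt.apply([0,0,-.049]))-p[3:6]);print(e*1e3, np.degrees(M.T@(Q*Kt).apply([1,0,0]))[:3])
```

```text
[ 0.6272984  -0.06873931  0.22287704] [ 0.62356329 -0.06837107  0.21597571] [-0.30223419  0.40206265  0.37213944] [-7.29217729e-03 -1.67317291e-02 -4.73142169e-05  1.60285359e-02
 -1.11397682e-03 -1.38832422e-02] [ 0.17134694  0.30651552 -1.37225877]
[ 6.52434006 -0.4281476  16.83149844] [49.59406581 28.69048722  0.30154579]
```

>>> drive_tool --steps '[{"offset": [0,0,0],"delta_rot": [0,0,0],"claw": 0}]'

```text
t: 6.75
tool_pos: [0.6273, -0.0691, 0.2233]
tool_rot: [-0.712, 0.22, -1.168]
contact_force: [-0.5, 0.4, -1.6]
opening: 0.0124
```

>>> drive_tool --steps '[{"offset": [0,0,0],"delta_rot": [0,0,0],"claw": 0}]'

```text
t: 6.88
tool_pos: [0.627, -0.0691, 0.2229]
tool_rot: [-0.712, 0.221, -1.168]
contact_force: [0.2, -0.8, -2.0]
opening: 0.0125
```

>>> drive_tool --steps '[{"offset": [0,0,0],"delta_rot": [0,0,0],"claw": 0}]'

```text
t: 7.0
tool_pos: [0.6269, -0.0691, 0.2224]
tool_rot: [-0.712, 0.222, -1.168]
contact_force: [0.2, 0.0, -3.0]
opening: 0.0125
```

>>> drive_tool --steps '[{"offset": [0,0,0],"delta_rot": [0,0,0],"claw": 0},{"offset": [0,0,0],"delta_rot": [0,0,0],"claw": 0},{"offset": [0,0,0],"delta_rot": [0,0,0],"claw": 0},{"offset": [0,0,0],"delta_rot": [0,0,0],"claw": 0},{"offset": [0,0,0],"delta_rot": [0,0,0],"claw": 0},{"offset": [0,0,0],"delta_rot": [0,0,0],"claw": 0}]'

```text
t: 7.75
tool_pos: [0.6269, -0.069, 0.2218]
tool_rot: [-0.712, 0.223, -1.167]
contact_force: [0.4, 1.0, -3.2]
opening: 0.0124
```

```bash
cat > m.py <<'E'
from grip import *
P,Q,s=now();H=p[3:6]
print("t",s["t"],"P",P.round(4),"F",np.round(s["contact_force"],1),"tau",np.round(s["wrist_torque"],2),"op",s["opening"])
e=M.T@(P+Q.apply(ot+Kt.apply([0,0,-.049]))-H)*1e3
X=M.T@(Q*Kt).apply([1,0,0]);Z=M.T@(Q*Kt).apply([0,0,1])
print("tip-H up,left,n mm",e.round(1),"az",np.degrees(np.arctan2(X[1],X[0])).round(1),"lean z up/left",np.degrees(Z[:2]).round(1))
Ti=Q.inv().as_matrix()@M;print("cm per cm in tool axes: up",Ti[:,0].round(2),"left",Ti[:,1].round(2),"n",Ti[:,2].round(2))
E
python3 m.py
```

```text
t 7.75 P [ 0.6269 -0.069   0.2218] F [ 0.4  1.  -3.2] tau [-0.2   0.64 -0.  ] op 0.01236484369751082
tip-H up,left,n mm [ 5.7 -0.6 16. ] az 30.0 lean z up/left [-0.5  0.3]
cm per cm in tool axes: up [0.5  0.46 0.73] left [-0.87  0.26  0.43] n [ 0.01 -0.85  0.53]
```

>>> drive_tool --steps '[{"offset": [-0.16,-0.19,-0.3],"delta_rot": [0,0,0],"claw": 0},{"offset": [-0.15,-0.18,-0.29],"delta_rot": [0,0,0],"claw": 0},{"offset": [0,0.5,-0.32],"delta_rot": [0,0,0],"claw": 0},{"offset": [0,0.5,-0.32],"delta_rot": [0,0,0],"claw": 0},{"offset": [0,0,0],"delta_rot": [0,0,0],"claw": 0},{"offset": [0,0,0],"delta_rot": [0,0,0],"claw": 0},{"offset": [0,0,0],"delta_rot": [0,0,0],"claw": 0},{"offset": [0,0,0],"delta_rot": [0,0,0],"claw": 0},{"offset": [0,0,0],"delta_rot": [0,0,0],"claw": 0},{"offset": [0,0,0],"delta_rot": [0,0,0],"claw": 0}]'

```text
t: 9.0
tool_pos: [0.6241, -0.0697, 0.2081]
tool_rot: [-0.712, 0.222, -1.167]
contact_force: [1.1, -0.4, -2.3]
opening: 0.0126
```

```bash
sed -i 's/H=p\[3:6\]$/H=np.array([.617,-.0859,.150])/' m.py; python3 m.py
python3 - <<'E'
from grip import *
I={k:capture(k) for k in("side","scene")};o=np.zeros((600,800,3),np.uint8)
for k,x,(x0,y0,w,h),z in(("side",0,(283,185,50,60),8),("scene",410,(168,180,48,60),8)):
    a=cv2.resize(I[k]["image"][y0:y0+h,x0:x0+w],None,fx=z,fy=z,interpolation=cv2.INTER_CUBIC);o[:a.shape[0],x:x+a.shape[1]]=a
cv2.imwrite("pics/c6.png",o)
E
```

```text
t 9.0 P [ 0.6241 -0.0697  0.2081] F [ 1.1 -0.4 -2.3] tau [-0.19  0.76 -0.01] op 0.012594730999763179
tip-H up,left,n mm [ 0.1 -0.3  5.9] az 30.0 lean z up/left [-0.5  0.3]
cm per cm in tool axes: up [0.5  0.46 0.73] left [-0.87  0.26  0.43] n [ 0.01 -0.85  0.53]
```

View pics/c6.png

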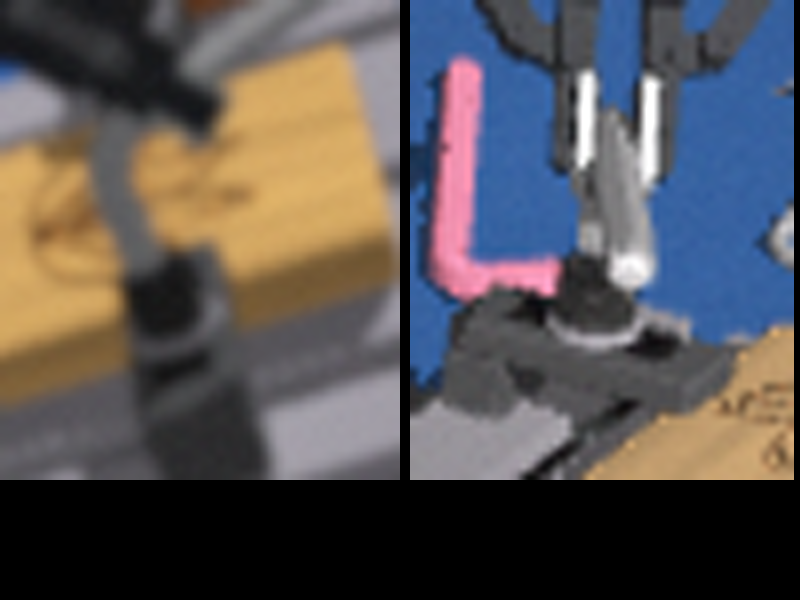

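Run:
```python
from grip import *
P,Q,s=now();W=lambda v:P+Q.apply(ot+Kt.apply(np.array(v)*1e-3))
H=np.array([.617,-.0859,.150])
I={k:capture(k) for k in("side","scene")}
for k in I:
    f=lambda X:proj(I[k],X).round(1)
    print(k,"short arm z-25,-35,-49",f(W([0,0,-25])),f(W([0,0,-35])),f(W([0,0,-49])),"H, H-10n",f(H),f(H-.01*n))
    print(" 1cm up,left,n px",(f(H+.01*M[:,0])-f(H)).round(1),(f(H+.01*M[:,1])-f(H)).round(1),(f(H+.01*n)-f(H)).round(1))
im=cv2.cvtColor(I["side"]["image"],cv2.COLOR_BGR2GRAY);print("side cols 290-315");
for r in(208,211,214,217,220,222,224,226):print(r,im[r,290:316].tolist())
im=cv2.cvtColor(I["scene"]["image"],cv2.COLOR_BGR2GRAY);print("scene cols 182-204")
for r in(203,206,208,210,212,214,216,218):print(r,im[r,182:204].tolist())
```

```text
side short arm z-25,-35,-49 [298.5 209.9] [299.8 212.8] [301.6 217. ] H, H-10n [302.3 218.6] [303.5 221.5]
 1cm up,left,n px [ 3.6 -1.2] [-0.4 -2.1] [-1.2 -2.9]
scene short arm z-25,-35,-49 [191.1 203.3] [190.8 206.7] [190.3 211.5] H, H-10n [190.3 213.5] [190.  216.8]
 1cm up,left,n px [-1.8  1.2] [3.2 0.8] [ 0.2 -3.4]
side cols 290-315
208 [163, 161, 147, 129, 114, 99, 94, 96, 100, 114, 134, 147, 152, 152, 144, 136, 130, 137, 144, 147, 146, 142, 143, 146, 158, 170]
211 [134, 128, 117, 107, 102, 99, 95, 94, 94, 98, 105, 124, 145, 155, 160, 159, 158, 153, 147, 152, 153, 157, 167, 172, 175, 177]
214 [127, 126, 122, 127, 136, 141, 132, 110, 97, 95, 97, 107, 123, 129, 140, 150, 154, 156, 153, 155, 163, 170, 171, 173, 173, 172]
217 [171, 169, 168, 167, 162, 153, 144, 131, 108, 95, 92, 89, 83, 64, 47, 45, 51, 67, 76, 90, 121, 149, 165, 165, 162, 157]
220 [153, 151, 149, 151, 149, 148, 137, 111, 69, 43, 35, 30, 27, 24, 23, 26, 25, 43, 62, 77, 85, 92, 105, 107, 103, 97]
222 [173, 175, 174, 174, 174, 173, 168, 139, 85, 37, 24, 21, 24, 24, 24, 24, 30, 49, 76, 97, 98, 88, 90, 93, 95, 94]
224 [1
[... 353 characters left out ...]
5, 94, 92, 94, 94, 93, 92, 97, 99, 92, 112, 127, 121, 143, 166, 149, 95, 94, 90, 90, 95, 92]
208 [94, 93, 92, 94, 92, 91, 93, 137, 156, 145, 107, 124, 125, 135, 159, 161, 112, 94, 94, 95, 93, 93]
210 [94, 93, 91, 93, 94, 95, 86, 150, 151, 164, 103, 131, 125, 155, 170, 163, 128, 93, 92, 91, 90, 93]
212 [119, 129, 129, 146, 105, 55, 64, 46, 47, 68, 74, 189, 223, 232, 226, 212, 162, 96, 92, 94, 92, 91]
214 [186, 184, 184, 183, 114, 37, 39, 34, 40, 38, 81, 176, 227, 239, 192, 222, 138, 95, 90, 93, 95, 92]
216 [78, 76, 149, 178, 79, 46, 39, 46, 53, 51, 58, 59, 80, 125, 100, 93, 91, 92, 92, 92, 90, 93]
218 [23, 10, 3, 36, 43, 42, 51, 50, 48, 53, 51, 53, 63, 56, 118, 138, 115, 104, 100, 95, 96, 93]
```

>>> drive_tool --steps '[{"offset": [0.04,0.25,-0.18],"delta_rot": [0,0,0],"claw": 0},{"offset": [0,0.26,-0.16],"delta_rot": [0,0,0],"claw": 0},{"offset": [0,0.26,-0.16],"delta_rot": [0,0,0],"claw": 0},{"offset": [0,0,0],"delta_rot": [0,0,0],"claw": 0},{"offset": [0,0,0],"delta_rot": [0,0,0],"claw": 0},{"offset": [0,0,0],"delta_rot": [0,0,0],"claw": 0}]'

```text
t: 9.95
tool_pos: [0.6286, -0.0699, 0.2017]
tool_rot: [-0.709, 0.22, -1.167]
contact_force: [-5.3, 2.6, 5.3]
opening: 0.0127
```

```bash
python3 m.py
```

```text
t 9.95 P [ 0.6286 -0.0699  0.2017] F [-5.3  2.6  5.3] tau [0.24 0.56 0.23] op 0.012658765561337496
tip-H up,left,n mm [ 2.  -0.1 -1.7] az 30.0 lean z up/left [-0.7  0.2]
cm per cm in tool axes: up [0.5  0.46 0.73] left [-0.87  0.26  0.43] n [ 0.01 -0.85  0.53]
```

>>> drive_tool --steps '[{"offset": [-0.1,-0.09,-0.15],"delta_rot": [0,0,0],"claw": 0},{"offset": [0,0.1,-0.06],"delta_rot": [0,0,0],"claw": 0},{"offset": [0,0,0],"delta_rot": [0,0,0],"claw": 0},{"offset": [0,0,0],"delta_rot": [0,0,0],"claw": 0},{"offset": [0,0,0],"delta_rot": [0,0,0],"claw": 0},{"offset": [0,0,0],"delta_rot": [0,0,0],"claw": 0}]'

```text
t: 10.7
tool_pos: [0.6282, -0.0698, 0.2014]
tool_rot: [-0.707, 0.218, -1.167]
contact_force: [-1.2, 4.0, 5.8]
opening: 0.0127
```

```bash
python3 m.py
```

```text
t 10.7 P [ 0.6282 -0.0698  0.2014] F [-1.2  4.   5.8] tau [0.49 0.09 0.45] op 0.012677146624212324
tip-H up,left,n mm [ 1.6  0.1 -2. ] az 30.0 lean z up/left [-0.8  0.1]
cm per cm in tool axes: up [0.5  0.46 0.73] left [-0.87  0.26  0.43] n [ 0.01 -0.85  0.53]
```

```bash
cat > wig.py <<'E'
from grip import *
P,Q,s=now();tt=ot+Kt.apply([0,0,-.049]);nt=Q.inv().apply(n)
print("tip in tool cm",tt*100,"orig",ot*100)
for nm,ax in (("n",nt),("up",Q.inv().apply(M[:,0])),("left",Q.inv().apply(M[:,1]))):
    v=ax*np.radians(3);o=tt-R.from_rotvec(v).apply(tt)
    print("rot +3deg about",nm,"offset cm",(o*100).round(2),"delta_rot",np.degrees(v).round(2))
E
python3 wig.py
```

```text
tip in tool cm [ 0.06        2.18743094 -5.13106827] orig [ 0.06 -1.99 -2.57]
rot +3deg about n offset cm [-0.17 -0.01 -0.01] delta_rot [ 0.03 -2.54  1.6 ]
rot +3deg about up offset cm [ 0.21 -0.13 -0.06] delta_rot [1.5  1.39 2.19]
rot +3deg about left offset cm [0.12 0.23 0.09] delta_rot [-2.6   0.78  1.28]
```

>>> drive_tool --steps '[{"offset": [0,0.26,-0.16],"delta_rot": [0,0,0],"claw": 0},{"offset": [-0.17,0,0],"delta_rot": [0,-2.5,1.6],"claw": 0},{"offset": [0,0,0],"delta_rot": [0,0,0],"claw": 0},{"offset": [0,0,0],"delta_rot": [0,0,0],"claw": 0}]'

```text
t: 11.2
tool_pos: [0.6288, -0.0676, 0.1969]
tool_rot: [-0.725, 0.193, -1.123]
contact_force: [10.3, 5.5, -1.9]
opening: 0.0125
```

```bash
python3 m.py
```

```text
t 11.2 P [ 0.6288 -0.0676  0.1969] F [10.3  5.5 -1.9] tau [ 0.76 -1.02  0.36] op 0.01253549373212038
tip-H up,left,n mm [ 1.1  1.  -6.3] az 32.9 lean z up/left [-0.7 -0. ]
cm per cm in tool axes: up [0.54 0.45 0.71] left [-0.84  0.28  0.46] n [ 0.01 -0.85  0.53]
```

>>> drive_tool --steps '[{"offset": [0.17,0,0],"delta_rot": [0,2.5,-1.6],"claw": 0},{"offset": [0.17,0,0],"delta_rot": [0,2.5,-1.6],"claw": 0},{"offset": [0,0,0],"delta_rot": [0,0,0],"claw": 0},{"offset": [0,0,0],"delta_rot": [0,0,0],"claw": 0}]'

```text
t: 11.7
tool_pos: [0.6301, -0.0706, 0.1975]
tool_rot: [-0.687, 0.247, -1.208]
contact_force: [10.4, 6.0, -1.6]
opening: 0.0123
```

```bash
python3 m.py
```

```text
t 11.7 P [ 0.6301 -0.0706  0.1975] F [10.4  6.  -1.6] tau [ 0.65 -0.8   0.5 ] op 0.012333235019510646
tip-H up,left,n mm [ 1.   0.9 -6.3] az 27.1 lean z up/left [-0.8  0.1]
cm per cm in tool axes: up [0.46 0.48 0.75] left [-0.89  0.24  0.39] n [ 0.01 -0.85  0.53]
```

>>> drive_tool --steps '[{"offset": [-0.1,0.1,0.1],"delta_rot": [0,-1.7,1.1],"claw": 0},{"offset": [0,0.26,-0.16],"delta_rot": [0,0,0],"claw": 0},{"offset": [0,0.26,-0.16],"delta_rot": [0,0,0],"claw": 0},{"offset": [0,0.26,-0.16],"delta_rot": [0,0,0],"claw": 0},{"offset": [0,0,0],"delta_rot": [0,0,0],"claw": 0},{"offset": [0,0,0],"delta_rot": [0,0,0],"claw": 0}]'

```text
t: 12.45
tool_pos: [0.6339, -0.0696, 0.1883]
tool_rot: [-0.701, 0.23, -1.179]
contact_force: [5.9, 5.8, 1.4]
opening: 0.0124
```

```bash
python3 m.py
```

```text
t 12.45 P [ 0.6339 -0.0696  0.1883] F [5.9 5.8 1.4] tau [ 0.6  -0.39  0.46] op 0.012367679083916389
tip-H up,left,n mm [  1.5   1.1 -16.1] az 29.1 lean z up/left [-0.7  0.1]
cm per cm in tool axes: up [0.49 0.47 0.74] left [-0.87  0.25  0.41] n [ 0.01 -0.85  0.53]
```

Sliding in well (16 mm). Press on to the floor.

>>> drive_tool --steps '[{"offset": [-0.02,0.2,-0.05],"delta_rot": [0,0,0],"claw": 0},{"offset": [0,0.26,-0.16],"delta_rot": [0,0,0],"claw": 0},{"offset": [0,0.17,-0.11],"delta_rot": [0,0,0],"claw": 0},{"offset": [0,0,0],"delta_rot": [0,0,0],"claw": 0},{"offset": [0,0,0],"delta_rot": [0,0,0],"claw": 0}]'

```text
t: 13.08
tool_pos: [0.6381, -0.0691, 0.1859]
tool_rot: [-0.697, 0.225, -1.179]
contact_force: [-11.8, 5.4, 20.0]
opening: 0.0126
```

```bash
python3 m.py
```

```text
t 13.075 P [ 0.6381 -0.0691  0.1859] F [-11.8   5.4  20. ] tau [ 1.11 -0.08  0.92] op 0.012552429391574043
tip-H up,left,n mm [  4.7   1.9 -20.1] az 29.1 lean z up/left [-1. -0.]
cm per cm in tool axes: up [0.49 0.47 0.74] left [-0.87  0.26  0.41] n [ 0.01 -0.84  0.54]
```

>>> drive_tool --steps '[{"offset": [0,-0.25,0.16],"delta_rot": [0,0,0],"claw": 0},{"offset": [0,0,0],"delta_rot": [0,0,0],"claw": 0.5},{"offset": [0,0,0],"delta_rot": [0,0,0],"claw": 0.5},{"offset": [0,0,0],"delta_rot": [0,0,0],"claw": 0.5},{"offset": [0,-1,0],"delta_rot": [0,0,0],"claw": 0.5},{"offset": [0,-2,0],"delta_rot": [0,0,0],"claw": 0.5},{"offset": [0,-3,0],"delta_rot": [0,0,0],"claw": 0.5},{"offset": [0,-3,0],"delta_rot": [0,0,0],"claw": 0.5},{"offset": [0,-3,0],"delta_rot": [0,0,0],"claw": 0.5},{"offset": [0,0,0],"delta_rot": [0,0,0],"claw": 0.8}]' --squeeze 40

```text
t: 14.32
tool_pos: [0.5425, -0.0955, 0.2587]
tool_rot: [-0.706, 0.228, -1.185]
contact_force: [0.4, -0.6, -0.1]
opening: 0.0598
```

```bash
python3 m.py
python3 - <<'E'
from grip import *
P,Q,s=now();H=np.array([.617,-.0859,.150])+.001*M[:,0]+.001*M[:,1]
az=np.radians(29.5);X=M@[np.cos(az),np.sin(az),0];Y=np.cross(n,X)
Rt=toolrot(-n,-Y);Oo=H+.030*n
G=Oo+.108*X
print("G",G,"O",Oo)
Pt=G+.10*n
P,Q=rows(P,Q,Pt,Rt,5,.8)
E
```

```text
t 14.325 P [ 0.5425 -0.0955  0.2587] F [ 0.4 -0.6 -0.1] tau [-0.13  0.35 -0.03] op 0.059769550953829645
tip-H up,left,n mm [-55.  -31.2  82.7] az 29.0 lean z up/left [-0.7  0.5]
cm per cm in tool axes: up [0.48 0.47 0.74] left [-0.87  0.25  0.42] n [ 0.01 -0.85  0.53]
G [ 0.69735004 -0.03707021  0.21340255] O [ 0.60678088 -0.08420101  0.17819012]
dist mm 140.54490207852692 rot deg 31.904443614052223
[{"offset": [-0.0, 1.5, 2.4], "delta_rot": [-6.4, -0.1, 0.2], "claw": 0.8}, {"offset": [-0.0, 1.1, 2.5], "delta_rot": [-6.4, -0.1, 0.2], "claw": 0.8}, {"offset": [-0.0, 0.9, 2.7], "delta_rot": [-6.4, -0.1, 0.2], "claw": 0.8}, {"offset": [-0.0, 0.6, 2.8], "delta_rot": [-6.4, -0.1, 0.2], "claw": 0.8}, {"offset": [-0.0, 0.3, 2.8], "delta_rot": [-6.4, -0.1, 0.2], "claw": 0.8}]
end err mm [-0.3 -0.1  0. ] deg [ 0.1  0.2 -0.1]
```

>>> drive_tool --steps '[{"offset": [0,1.5,2.4],"delta_rot": [-6.4,-0.1,0.2],"claw": 0.8},{"offset": [0,1.1,2.5],"delta_rot": [-6.4,-0.1,0.2],"claw": 0.8},{"offset": [0,0.9,2.7],"delta_rot": [-6.4,-0.1,0.2],"claw": 0.8},{"offset": [0,0.6,2.8],"delta_rot": [-6.4,-0.1,0.2],"claw": 0.8},{"offset": [0,0.3,2.8],"delta_rot": [-6.4,-0.1,0.2],"claw": 0.8},{"offset": [0,0,0],"delta_rot": [0,0,0],"claw": 0.8},{"offset": [0,0,0],"delta_rot": [0,0,0],"claw": 0.8},{"offset": [0,0,0],"delta_rot": [0,0,0],"claw": 0.8},{"offset": [0,0,0],"delta_rot": [0,0,0],"claw": 0.8}]'

```text
t: 15.45
tool_pos: [0.6574, -0.0343, 0.3028]
tool_rot: [-1.185, 0.569, -1.101]
contact_force: [-0.0, 0.0, -0.5]
opening: 0.0684
```

Run:
```python
from grip import *
P,Q,s=now();print(s["t"],P,Q.as_matrix().round(3),np.round(s["joint_positions"],2))
I={k:capture(k) for k in("wrist","side","scene")};pickle.dump((P,Q.as_rotvec(),I),open("m7.pkl","wb"))
H=np.array([.617,-.0859,.150])+.001*M[:,0]+.001*M[:,1];az=np.radians(29.5);X=M@[np.cos(az),np.sin(az),0]
O2=H+.03*n
for k in I:
    f=fproj if k=="wrist" else proj
    print(k,"O",np.ravel(f(I[k],O2)).round(1),"mid",np.ravel(f(I[k],O2+.07*X)).round(1),"end",np.ravel(f(I[k],O2+.133*X)).round(1),"H",np.ravel(f(I[k],H)).round(1))
o=np.zeros((600,800,3),np.uint8)
A=cv2.resize(I["wrist"]["image"][60:360,160:360],None,fx=2,fy=2,interpolation=cv2.INTER_CUBIC);o[:600,:400]=A
B=cv2.resize(I["side"]["image"][155:245,275:355],None,fx=5,fy=5,interpolation=cv2.INTER_CUBIC);o[:300,400:]=B[:300]
C=cv2.resize(I["scene"]["image"][180:240,160:240],None,fx=5,fy=5,interpolation=cv2.INTER_CUBIC);o[300:,400:]=C
cv2.imwrite("pics/c7.png",o)
```

```text
15.45 [ 0.65744335 -0.03431788  0.30281074] [[ 0.402  0.373  0.836]
 [-0.898 -0.018  0.44 ]
 [ 0.179 -0.928  0.328]] [-0.18  0.02  1.75  0.06  0.99  0.91]
wrist O [260.8 295. ] mid [261.4 230.3] end [261.9 157.5] H [260.9 277.6]
side O [298.9 209.5] mid [319.4 195. ] end [337.2 182.4] H [302.6 218.3]
scene O [191.3 203.5] mid [192.3 214.1] end [193.3 224.6] H [190.4 213.7]
```

View pics/c7.png

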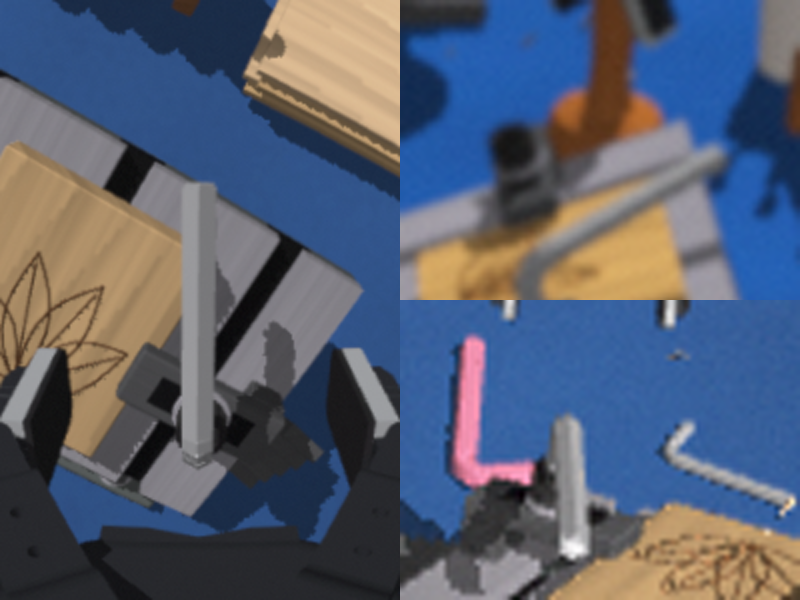

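Run:
```python
from grip import *
P,Q,s=now()
H=np.array([.617,-.0859,.150])+.001*M[:,0]+.001*M[:,1];az=np.radians(29.5);X=M@[np.cos(az),np.sin(az),0]
I=pickle.load(open("m7.pkl","rb"))[2]
k=np.radians(6);Z=n*np.cos(k)+X*np.sin(k);Xk=X*np.cos(k)-n*np.sin(k);O2=H-.0185*n+.049*Z
for c in I:
    f=fproj if c=="wrist" else proj
    print(c,"O",np.ravel(f(I[c],O2)).round(1),"end",np.ravel(f(I[c],O2+.133*Xk)).round(1))
G=O2+.105*Xk-.003*n
print("offset tool cm",Q.inv().apply(G-P)*100,"rot err",np.degrees((Q.inv()*toolrot(-n,-np.cross(n,X))).as_rotvec()))
print("r vec at G in tool cm",Q.inv().apply(G-H)*100)
```

```text
wrist O [260.8 291. ] end [261.9 149. ]
side O [300.4 208.3] end [339.9 185.6]
scene O [191.4 204.2] end [192.9 230.5]
offset tool cm [ 0.23127865 11.20991084  0.34202957] rot err [-0.20356978  0.25105557 -0.38160266]
r vec at G in tool cm [ 0.03731546 -1.58680091 10.96029444]
```

>>> drive_tool --steps '[{"offset": [0,3,0.1],"delta_rot": [0,0,0],"claw": 0.8},{"offset": [0,3,0.1],"delta_rot": [0,0,0],"claw": 0.8},{"offset": [0,3,0.1],"delta_rot": [0,0,0],"claw": 0.7},{"offset": [0,2.2,0],"delta_rot": [0,0,0],"claw": 0.6},{"offset": [0,0,0],"delta_rot": [0,0,0],"claw": 0.5},{"offset": [0,0,0],"delta_rot": [0,0,0],"claw": 0.4},{"offset": [0,0,0],"delta_rot": [0,0,0],"claw": 0.4}]'

```text
t: 16.48
tool_pos: [0.7037, -0.0345, 0.2028]
tool_rot: [-1.184, 0.565, -1.103]
contact_force: [-0.2, 0.1, 0.2]
opening: 0.0338
```

>>> drive_tool --steps '[{"offset": [0,0,0],"delta_rot": [0,0,0],"claw": 0},{"offset": [0,0,0],"delta_rot": [0,0,0],"claw": 0},{"offset": [0,0,0],"delta_rot": [0,0,0],"claw": 0},{"offset": [0,0,0],"delta_rot": [0,0,0],"claw": 0}]' --squeeze 60

```text
t: 16.98
tool_pos: [0.7037, -0.0341, 0.2017]
tool_rot: [-1.184, 0.566, -1.102]
contact_force: [1.1, 1.1, 2.5]
opening: 0.0127
```

```bash
cat > t.py <<'E'
from grip import *
P,Q,s=now();H=np.array([.617,-.0859,.150])+.001*M[:,0]+.001*M[:,1]
v=M.T@(P-H);F=M.T@np.array(s["contact_force"]);Z=M.T@Q.as_matrix()[:,2];a=np.arctan2(v[1],v[0])
print("t",s["t"],"op",s["opening"],"pos az",np.degrees(a).round(1),"tool az",np.degrees(np.arctan2(Z[1],Z[0])).round(1),"r",np.hypot(*v[:2]).round(4),"h",v[2].round(4),
"F rad/tan(cw+)/n",np.round([F[0]*np.cos(a)+F[1]*np.sin(a),F[0]*np.sin(a)-F[1]*np.cos(a),F[2]],1),"tau",np.round(s["wrist_torque"],2),"q",np.round(s["joint_positions"],2))
E
python3 t.py
```

```text
t 16.975 op 0.012745470630108212 pos az 30.7 tool az 29.8 r 0.1108 h 0.0168 F rad/tan(cw+)/n [ 2.2 -0.1  2. ] tau [ 0.19 -0.02  0.02] q [-0.17  0.21  1.74  0.06  0.81  0.92]
```

>>> drive_tool --steps '[{"offset": [1.16,0,-0.06],"delta_rot": [0,6,0],"claw": 0},{"offset": [1.16,0,-0.06],"delta_rot": [0,6,0],"claw": 0},{"offset": [1.16,0,-0.06],"delta_rot": [0,6,0],"claw": 0},{"offset": [0,0,0],"delta_rot": [0,0,0],"claw": 0},{"offset": [0,0,0],"delta_rot": [0,0,0],"claw": 0}]' --squeeze 100

```text
t: 17.6
tool_pos: [0.7128, -0.0655, 0.2062]
tool_rot: [-1.016, 0.807, -1.295]
contact_force: [-0.2, 6.0, 4.5]
opening: 0.0118
```

```bash
python3 t.py
```

```text
t 17.6 op 0.01181532046429229 pos az 13.5 tool az 11.9 r 0.1105 h 0.0168 F rad/tan(cw+)/n [ 2.5 -5.6  4.4] tau [0.8  0.12 0.75] q [-0.22  0.23  1.71  0.09  0.82  1.16]
```

>>> drive_tool --steps '[{"offset": [1.16,0,-0.06],"delta_rot": [0,6,0],"claw": 0},{"offset": [1.16,0,-0.06],"delta_rot": [0,6,0],"claw": 0},{"offset": [1.16,0,-0.06],"delta_rot": [0,6,0],"claw": 0},{"offset": [1.16,0,-0.06],"delta_rot": [0,6,0],"claw": 0},{"offset": [0,0,0],"delta_rot": [0,0,0],"claw": 0},{"offset": [0,0,0],"delta_rot": [0,0,0],"claw": 0}]'

```text
t: 18.35
tool_pos: [0.7102, -0.1117, 0.2063]
tool_rot: [-0.75, 1.12, -1.532]
contact_force: [1.6, 5.9, 4.4]
opening: 0.0117
```

```bash
python3 t.py
```

```text
t 18.35 op 0.011676503203171538 pos az -10.7 tool az -12.1 r 0.1099 h 0.0167 F rad/tan(cw+)/n [ 1.6 -6.4  3.6] tau [ 0.87 -0.24  0.73] q [-0.29  0.24  1.7   0.13  0.83  1.49]
```

>>> drive_tool --steps '[{"offset": [0.78,0,-0.03],"delta_rot": [0,4,0],"claw": 0},{"offset": [0.78,0,-0.03],"delta_rot": [0,4,0],"claw": 0},{"offset": [0.78,0,-0.03],"delta_rot": [0,4,0],"claw": 0},{"offset": [0,0,0],"delta_rot": [0,0,0],"claw": 0},{"offset": [0,0,0],"delta_rot": [0,0,0],"claw": 0}]'

```text
t: 18.98
tool_pos: [0.7024, -0.1334, 0.2037]
tool_rot: [-0.598, 1.273, -1.639]
contact_force: [2.0, 5.9, 4.0]
opening: 0.0117
```

```bash
python3 t.py
```

```text
t 18.975 op 0.011698213858793986 pos az -22.8 tool az -24.1 r 0.1097 h 0.0167 F rad/tan(cw+)/n [ 0.4 -6.7  3.1] tau [ 0.88 -0.32  0.72] q [-0.33  0.23  1.71  0.15  0.83  1.65]
```

>>> drive_tool --steps '[{"offset": [0.58,0,-0.02],"delta_rot": [0,3,0],"claw": 0},{"offset": [0.58,0,-0.02],"delta_rot": [0,3,0],"claw": 0},{"offset": [0,0,0],"delta_rot": [0,0,0],"claw": 0},{"offset": [0,0,0],"delta_rot": [0,0,0],"claw": 0}]'

```text
t: 19.48
tool_pos: [0.6969, -0.1434, 0.2019]
tool_rot: [-0.517, 1.347, -1.69]
contact_force: [2.1, 5.4, 5.5]
opening: 0.012
```

```bash
python3 t.py
```

```text
t 19.475 op 0.012010136514811889 pos az -28.9 tool az -30.1 r 0.1096 h 0.0167 F rad/tan(cw+)/n [ 0.5 -6.6  4.4] tau [ 0.84 -0.39  0.67] q [-0.35  0.23  1.72  0.16  0.83  1.73]
```

>>> drive_tool --steps '[{"offset": [0.39,0,-0.01],"delta_rot": [0,2,0],"claw": 0},{"offset": [0.39,0,-0.01],"delta_rot": [0,2,0],"claw": 0},{"offset": [0,0,0],"delta_rot": [0,0,0],"claw": 0},{"offset": [0,0,0],"delta_rot": [0,0,0],"claw": 0}]'

```text
t: 19.98
tool_pos: [0.6927, -0.1497, 0.2003]
tool_rot: [-0.462, 1.397, -1.722]
contact_force: [1.9, 5.8, 6.0]
opening: 0.0117
```

```bash
python3 t.py
```

```text
t 19.975 op 0.011680816404933729 pos az -32.9 tool az -34.1 r 0.1095 h 0.0167 F rad/tan(cw+)/n [-0.2 -6.9  5. ] tau [ 0.85 -0.53  0.67] q [-0.36  0.22  1.73  0.16  0.82  1.78]
```

>>> drive_tool --steps '[{"offset": [0.39,0,-0.01],"delta_rot": [0,2,0],"claw": 0},{"offset": [0,0,0],"delta_rot": [0,0,0],"claw": 0},{"offset": [0,0,0],"delta_rot": [0,0,0],"claw": 0}]'

```text
t: 20.35
tool_pos: [0.6905, -0.1527, 0.1995]
tool_rot: [-0.434, 1.421, -1.737]
contact_force: [1.7, 6.3, 4.6]
opening: 0.0117
```

```bash
python3 t.py
```

```text
t 20.35 op 0.011696073979710292 pos az -34.9 tool az -36.1 r 0.1095 h 0.0167 F rad/tan(cw+)/n [-1.3 -6.9  3.8] tau [ 0.84 -0.47  0.69] q [-0.37  0.22  1.73  0.17  0.82  1.81]
```

>>> drive_tool --steps '[{"offset": [0.39,0,-0.01],"delta_rot": [0,2,0],"claw": 0},{"offset": [0,0,0],"delta_rot": [0,0,0],"claw": 0},{"offset": [0,0,0],"delta_rot": [0,0,0],"claw": 0}]'

```text
t: 20.72
tool_pos: [0.6882, -0.1557, 0.1986]
tool_rot: [-0.405, 1.446, -1.753]
contact_force: [2.7, 5.7, 5.0]
opening: 0.0118
```

```bash
python3 t.py
```

```text
t 20.725 op 0.011825126960536267 pos az -37.0 tool az -38.1 r 0.1095 h 0.0167 F rad/tan(cw+)/n [-0.3 -7.1  3.7] tau [ 0.84 -0.58  0.61] q [-0.37  0.22  1.74  0.17  0.82  1.84]
```

>>> drive_tool --steps '[{"offset": [0.39,0,-0.01],"delta_rot": [0,2,0],"claw": 0},{"offset": [0,0,0],"delta_rot": [0,0,0],"claw": 0},{"offset": [0,0,0],"delta_rot": [0,0,0],"claw": 0}]'

```text
t: 21.1
tool_pos: [0.6859, -0.1583, 0.1979]
tool_rot: [-0.376, 1.47, -1.767]
contact_force: [2.0, 6.0, 4.5]
opening: 0.0122
```

```bash
python3 t.py
```

```text
t 21.1 op 0.012173592520297514 pos az -38.8 tool az -40.1 r 0.1094 h 0.0168 F rad/tan(cw+)/n [-1.3 -6.7  3.6] tau [ 0.85 -0.59  0.81] q [-0.38  0.22  1.74  0.17  0.82  1.86]
```

>>> drive_tool --steps '[{"offset": [0.39,0,-0.01],"delta_rot": [0,2,0],"claw": 0},{"offset": [0,0,0],"delta_rot": [0,0,0],"claw": 0},{"offset": [0,0,0],"delta_rot": [0,0,0],"claw": 0}]'

```text
t: 21.48
tool_pos: [0.6839, -0.1605, 0.1973]
tool_rot: [-0.346, 1.493, -1.781]
contact_force: [3.9, 8.2, 5.7]
opening: 0.0116
```

```bash
python3 t.py
python3 - <<'E'
from grip import *
I={k:capture(k) for k in("wrist","side","scene")};pickle.dump(I,open("m8.pkl","wb"))
o=np.zeros((600,800,3),np.uint8)
A=cv2.resize(I["wrist"]["image"][60:360,160:360],None,fx=2,fy=2,interpolation=cv2.INTER_CUBIC);o[:600,:400]=A
B=cv2.resize(I["side"]["image"][175:235,275:355],None,fx=5,fy=5,interpolation=cv2.INTER_CUBIC);o[:300,400:]=B[:300]
C=cv2.resize(I["scene"]["image"][180:240,150:230],None,fx=5,fy=5,interpolation=cv2.INTER_CUBIC);o[300:,400:]=C
cv2.imwrite("pics/c8.png",o)
E
```

```text
t 21.475 op 0.011596930128114276 pos az -40.4 tool az -42.1 r 0.1093 h 0.017 F rad/tan(cw+)/n [-1.5 -9.8  4. ] tau [ 1.09 -0.93  1.02] q [-0.38  0.22  1.75  0.18  0.82  1.89]
```

View pics/c8.png

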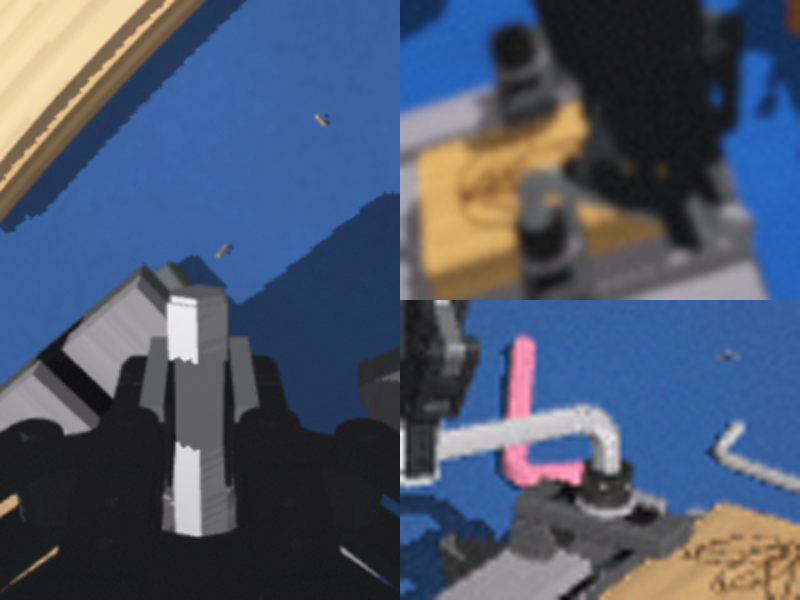

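The force begins to rise, and the picture shows the key well seated in the head. A bit more to confirm it is solid.

>>> drive_tool --steps '[{"offset": [0.39,0,-0.01],"delta_rot": [0,2,0],"claw": 0},{"offset": [0,0,0],"delta_rot": [0,0,0],"claw": 0},{"offset": [0,0,0],"delta_rot": [0,0,0],"claw": 0}]'

```text
t: 22.0
tool_pos: [0.6819, -0.1624, 0.1968]
tool_rot: [-0.316, 1.516, -1.794]
contact_force: [5.7, 10.4, 5.4]
opening: 0.0115
```

```bash
python3 t.py
```

```text
t 22.0 op 0.011495597906014045 pos az -41.9 tool az -44.0 r 0.1093 h 0.0172 F rad/tan(cw+)/n [ -2.2 -12.4   3.2] tau [ 1.27 -1.25  1.44] q [-0.39  0.21  1.75  0.18  0.82  1.91]
```

>>> drive_tool --steps '[{"offset": [0.39,0,-0.01],"delta_rot": [0,1,0],"claw": 0},{"offset": [0,0,0],"delta_rot": [0,0,0],"claw": 0},{"offset": [0,0,0],"delta_rot": [0,0,0],"claw": 0}]'

```text
t: 22.38
tool_pos: [0.6802, -0.1639, 0.1965]
tool_rot: [-0.298, 1.528, -1.8]
contact_force: [9.1, 13.1, 5.9]
opening: 0.0117
```

```bash
python3 t.py
```

```text
t 22.375 op 0.0117256960695788 pos az -43.0 tool az -45.0 r 0.1092 h 0.0175 F rad/tan(cw+)/n [ -2.2 -16.7   2.4] tau [ 1.7  -1.69  1.68] q [-0.39  0.21  1.76  0.19  0.81  1.92]
```

>>> drive_tool --steps '[{"offset": [-0.4,0,0],"delta_rot": [0,-2,0],"claw": 0},{"offset": [0,0,0],"delta_rot": [0,0,0],"claw": 0},{"offset": [0,0,0],"delta_rot": [0,0,0],"claw": 0.4},{"offset": [0,0,0],"delta_rot": [0,0,0],"claw": 0.4},{"offset": [0,0,0],"delta_rot": [0,0,0],"claw": 0.4},{"offset": [0,0,0],"delta_rot": [0,0,0],"claw": 0.4},{"offset": [0,-1.5,0],"delta_rot": [0,0,0],"claw": 0.4},{"offset": [0,-3,0],"delta_rot": [0,0,0],"claw": 0.4},{"offset": [0,-4,0],"delta_rot": [0,0,0],"claw": 0.5},{"offset": [0,-4,0],"delta_rot": [0,0,0],"claw": 0.5}]' --squeeze 40

```text
t: 23.62
tool_pos: [0.6305, -0.1631, 0.3089]
tool_rot: [-0.339, 1.512, -1.792]
contact_force: [1.6, -0.5, -0.1]
opening: 0.0428
```

>>> drive_tool --steps '[{"offset": [0,-2,0],"delta_rot": [0,0,0],"claw": 0.6},{"offset": [0,0,0],"delta_rot": [0,0,0],"claw": 0.6},{"offset": [0,0,0],"delta_rot": [0,0,0],"claw": 0.6},{"offset": [0,0,0],"delta_rot": [0,0,0],"claw": 0.6}]'

```text
t: 24.12
tool_pos: [0.6236, -0.1626, 0.325]
tool_rot: [-0.339, 1.514, -1.792]
contact_force: [-0.5, -0.2, -0.3]
opening: 0.0517
```

```bash
python3 t.py
python3 - <<'E'
from grip import *
I={k:capture(k) for k in("wrist","side","scene")};pickle.dump(I,open("m9.pkl","wb"))
H=np.array([.617,-.0859,.150])+.001*M[:,0]+.001*M[:,1]
for az in (-43,-40,-36,-31):
    a=np.radians(az);X=M@[np.cos(a),np.sin(a),0]
    k=np.radians(6);Z=n*np.cos(k)+X*np.sin(k);Xk=X*np.cos(k)-n*np.sin(k);O2=H-.0185*n+.049*Z
    print(az,[(c,np.ravel((fproj if c=="wrist" else proj)(I[c],v)).round(1).tolist()) for c in I for v in(O2,O2+.133*Xk)])
o=np.zeros((600,800,3),np.uint8)
A=cv2.resize(I["wrist"]["image"][60:360,160:360],None,fx=2,fy=2,interpolation=cv2.INTER_CUBIC);o[:600,:400]=A
B=cv2.resize(I["side"]["image"][175:235,275:355],None,fx=5,fy=5,interpolation=cv2.INTER_CUBIC);o[:300,400:]=B[:300]
C=cv2.resize(I["scene"]["image"][180:240,150:230],None,fx=5,fy=5,interpolation=cv2.INTER_CUBIC);o[300:,400:]=C
cv2.imwrite("pics/c9.png",o)
E
```

```text
t 24.125 op 0.05165529972034194 pos az -45.6 tool az -43.2 r 0.1078 h 0.1578 F rad/tan(cw+)/n [-0.2  0.6 -0.1] tau [ 0.01  0.22 -0.03] q [-0.43 -0.01  1.75  0.16  1.06  1.91]
-43 [('wrist', [254.2, 275.1]), ('wrist', [253.0, 146.0]), ('side', [300.4, 209.7]), ('side', [344.2, 221.7]), ('scene', [189.5, 203.6]), ('scene', [140.1, 211.8])]
-40 [('wrist', [253.9, 275.1]), ('wrist', [245.3, 146.3]), ('side', [300.4, 209.6]), ('side', [345.6, 219.8]), ('scene', [189.5, 203.6]), ('scene', [140.9, 212.9])]
-36 [('wrist', [253.6, 275.1]), ('wrist', [235.1, 147.3]), ('side', [300.5, 209.5]), ('side', [347.4, 217.3]), ('scene', [189.6, 203.7]), ('scene', [142.2, 214.4])]
-31 [('wrist', [253.1, 275.2]), ('wrist', [222.5, 149.5]), ('side', [300.6, 209.4]), ('side', [349.2, 214.1]), ('scene', [189.7, 203.7]), ('scene', [144.1, 216.2])]
```

View pics/c9.png

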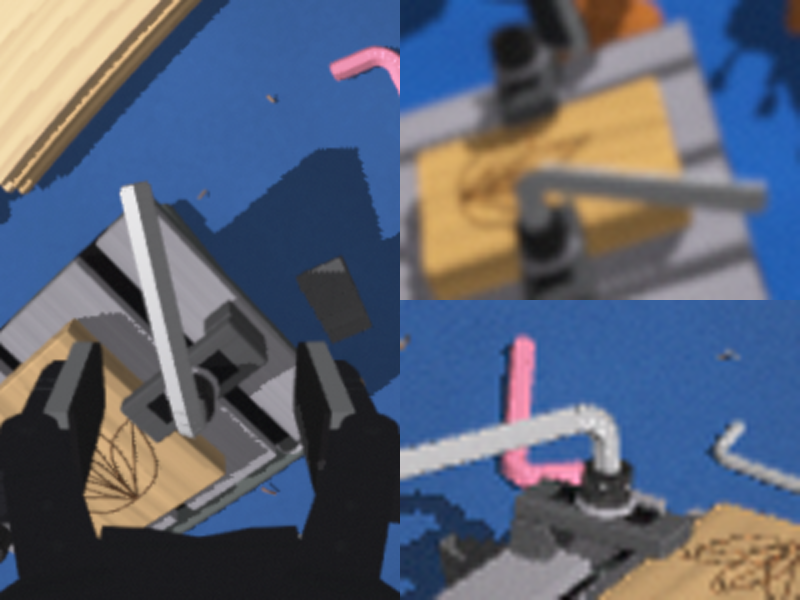

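```bash
python3 -c "
from plant import *
print(job_done(),read_state()['t'])"
```

```text
the job is handed in; nothing more can be done
the job is handed in; nothing more can be done
```

I drew the big key out of the right-hand clamp screw, turned it over and put its short arm in the same screw. Then I turned the screw clockwise with the long arm until it came up solid. I let go, backed away and handed the job in at about 24 s; the hand-in reported no verdict.

**Seating:** The short arm went about 18 mm past where its tip first met the screw, which is the socket's depth. It then stopped against about 26 N. In the last pictures the bend sits where full depth would put it, with about 6° of lean, inside the expected 4 to 8°.

**Turning:** Resistance stayed at about 1 to 1.2 N m from az +30° (the arm's angle about the screw, 0 being uphill) to about −39°. It then rose to about 2.7 N m over 4° more, which I took as the end stop. I had no direct reading of the screw's own angle.

**Disagreement:** The gripper swept about 74°, but after release the key stood only about 62° clockwise of where it began. I put the difference down to play in the socket and arm flex. About 62° fits the 60° to solid, but I could not check it separately.

**Other things:** The robot was clear of everything at hand-in, reading about 0.5 N of force. The other things nearby looked undisturbed in the last crops, but I took no full-scene comparison.

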